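# Glass loupe into the basket, basket onto its hook

### The job

Stand the glass loupe upright in the steel basket while the basket is on the bench, then hang the basket by its crossbar handle on the stand's hook and leave it hanging freely and level, with the loupe still upright inside. The loupe is thin glass: squeeze it with no more than about 30 N, set it down softly and never tip it over; keep the basket level and do not knock or press it against the hook. Leave everything else on the bench where it is.

Things in the scene. Friction and masses are not known exactly. Their poses are not given: they have to be found in the camera images.
- loupe: Stand loupe: plain upright glass cylinder, 50 mm diameter, 62 mm tall, its top 16 mm a black ring of the same diameter with a clear lens; about 90 g. Origin under its centre, z up. Breaks if each finger squeezes with more than 45 N (20 N holds it well) or if it meets the basket with more than 25 N. Stands on the bench left or right; the basket stands on the other side.
- basket: Low steel basket, 120 mm along its x, 150 mm along its y, walls 22 mm high and 4 mm thick; about 360 g. Origin under its centre, z up, -x roughly to the robot. Legs of 8 mm round bar rise on its near side, at x = -55, y = +-55 mm, to 100 mm height, then lean over to x = 0 at 148 mm and join in a crossbar along y over the middle, 160 mm high at its centre.
- basket_floor (a point): Centre of the inner floor, 5 mm above the underside. Crossbar and grip plate are overhead, and only the far (+x) side is open: the loupe must come in from there with the tool tilted about 35 degrees, the gripper's body leaning to the basket's +x, fingers pointing down and back to the robot.
- basket_bar (a point): Centre of the crossbar's axis (8 mm round bar), 160 mm above the basket's underside: the point to hang on the hook. Under it all is open for the hook's arm from the far (+x) side. Axes as the basket's.
- basket_grip (a point): Centre of the black upright grip plate: 12 mm thick along the basket's x, 50 mm wide along its y, 46 mm tall (164 to 210 mm above the basket's underside). This point is 187 mm above the underside.
- hook: Fixed steel stand: base plate 110 x 140 x 12 mm, on its centre an upright 10 mm round bar, bent at 235 mm height into a level arm along the stand's -x (roughly to the robot), 135 mm long, with an upturned tip: its top 260 mm high, 142 mm from the upright. Origin under the base's centre. At the back, near the middle.
- hook_seat (a point): Point on the upper side of the hook's arm, 240 mm above the bench, 100 mm in front of the upright and 42 mm behind the tip; x runs along the arm from the tip to the upright, z up. The crossbar's axis rests 4 mm above it.
- jar: Bystander: white jar with a black cap, 54 mm in diameter, 60 mm tall. Origin under its centre.
- spool: Bystander: copper-coloured spool standing on its flange, 56 mm in diameter, 44 mm tall. Origin under its centre.
- mouse: Bystander: black computer mouse 105 x 60 x 32 mm. Origin under its centre.
- board: Bystander: blue circuit board 210 x 150 mm, about 16 mm high. Origin under its centre.
- driver: Bystander: screwdriver with a black handle, lying at the back left, up to 30 mm high.
Mind the look-alikes: they are no part of the job. Leave any purple or turquoise look-alike of the loupe alone.

How it is judged:
By the outcome, as a careful person would: the job done as asked, in the order asked, and still so for the second after the job is handed in, with the robot touching nothing.
It also fails if it takes over 72 s, if anything falls off the work surface, if the arm or the gripper's body presses on something with over 40 N, if the wrist force passes 120 N, or if a joint passes its speed limit or range.

### The arm

A 6-joint arm with a two-finger parallel gripper is mounted at the origin on the work surface. World frame = base frame: x ahead of the robot, y to its left, z up, the work surface at z = 0. Lengths are in m, angles in rad, forces in N, time in s.
With the tool pointing down it reaches from about 0.275 to 0.725 m from the base axis. Payload 15.9 kg.
Tool frame: the origin (TCP) lies on the centre line of the jaws, within the pads' length; the fingertips stand 17 mm ahead of it and the grasp point (between the pads) lies 2 mm behind it; z points along the fingers, y is the line along which they close (so a half turn about z gives the same grasp; the last joint's range is limited). The gripper opens to 85 mm and grips with 20 to 120 N. Pads are 22 mm wide; open, the fingers measure 114 mm over their backs; the gripper's body (76 mm by 85 mm) begins 54 mm behind the grasp point. The pads swing forward as they close: fully open they stand 13 mm farther back than shut.
Start: joints at [1.338, 0.213, -0.034, 1.323, 0, 1.571], TCP at [0.115, 0.486, 0.211] pointing down, gripper open.
Joint ranges: [-2.98, 2.98], [-0.74, 1.72], [-1.14, 1.35], [-2.1, 2.04], [-1.57, 1.44], [-3.14, 3.14]. Speed limits (rad/s): [1.89, 1.89, 2.39, 2.57, 3.14, 3.14].

### API

Orientations are given as [roll, pitch, yaw] about the fixed x, y, z axes, in that order (R = Rz(yaw) Ry(pitch) Rx(roll)).
In Python, from workcell import get_state, get_image, camera_params, finish_job gives the robot as it stands.
- The arm moves only by the tool carry_out, never from a script. Its argument "deltas" is text: rows parted by semicolons, each of 5 numbers parted by spaces: the shift along the tool's x, y, z in cm, then the turn about the tool's z in degrees, then the opening, from -1 (shut) to 1 (fully open). In form: tx ty tz roll grip; .... A call has 1 to 20 rows; each row shifts and turns the commanded pose from where the row before left it, along the tool's axes as they then stand; what a row does not reach is not made up. A row lasts 1/12 s, in which the tool goes at most 41.7 mm and 7.16 degrees, less where a joint would pass 70% of its speed; a pose out of reach is approached as far as the arm can. A call with a gripper value outside its range is refused whole. The fingers move at their own pace and stop on an object; "grip_force" is the grip in N (left out, the last holds). Time passes only in rows, so rows that do not move let the fingers close. It gives the time, the measured TCP pose, the force, the opening and the grip force at its end, in the units of the state.
- get_state(): the state, without advancing time (a new reading comes with each control period).
- get_image(name): name is "scene" or "top" or "wrist"; returns the picture (480x640x3 uint8, blue, green, red); there is no depth.
- camera_params(name): a dict with "fx", "fy", "cx", "cy" (pixels), "D" ([k1, k2, p1, p2, k3] as OpenCV has them; the pictures are not rectified), "world_to_cam" (4x4, takes a point from world to camera coordinates). Camera axes: x right, y down, z forward; pixel columns grow to the right and rows downward; lengths in m; the calibration is good to about 2 mm. A picture is of the moment at which its call begins: read the wrist's pose just before it. camera_params takes no time and is no camera call; for the wrist camera it gives the pose at the moment of the call.
- finish_job(): hands the job in; it is judged then, once.
The state is a dict: "t": time; "qpos": joint angles; "dq": joint speeds; "tau": joint torques, N m; "tool_pos": TCP position; "tool_rot": TCP orientation; "wrist_force": force on the tool from outside, world axes, zero at the start; "ft_torque": the same for the moment, N m; "width": finger opening in m; "finger_force": force on a finger pad.
Only numpy, scipy, OpenCV 4.12 (cv2) and the standard library are available. Lean on these libraries where they do the work, as an engineer would, in place of code of your own. Each camera call takes 0.05 s, during which the arm holds its last target. There are 200 camera calls.

## Working session

There is one attempt and no reset: what is moved stays moved. The work goes in short steps, Python scripts to look and compute and a tool call to move; the robot and the scene stay as the last step left them, time stands still between calls to the robot, and variables do not carry over. Pictures are saved under pics/ and viewed, at most 10 in all, crops included, and the job is handed in when it is done.

Besides the shell and the picture viewer there is one more tool, called after "Emit:" as name(argument=value, ...) on one line, values as JSON. carry_out: Moves the arm, as the interface text tells. Its arguments: {"type":"object","properties":{"deltas":{"type":"string"},"grip_force":{"type":"number"}},"required":["deltas"]}

```bash
mkdir -p pics; ls; python3 - <<'E'
from workcell import *
import cv2,numpy as np
s=get_state();print({k:np.round(v,3).tolist() for k,v in s.items()})
for n in("scene","top"):
    cv2.imwrite(f"pics/{n}0.png",get_image(n));p=camera_params(n);print(n,p["fx"],p["cx"],p["cy"],p["D"],np.round(p["world_to_cam"],3).tolist())
E
```

```text
pics
{'t': 0.0, 'qpos': [1.338, 0.213, -0.035, 1.324, -0.0, 1.571], 'dq': [0.001, 0.0, 0.002, -0.002, 0.002, 0.0], 'tau': [-0.002, -68.616, 48.712, 0.017, -0.0, -0.0], 'tool_pos': [0.115, 0.486, 0.211], 'tool_rot': [-3.14, 0.0, 2.909], 'wrist_force': [-1.051, 0.261, -0.952], 'ft_torque': [0.001, -0.066, 0.028], 'finger_force': 0.0, 'width': 0.086}
scene 546.4641718720802 313.8277539091344 239.94255691434333 [-0.1574261  0.         0.         0.         0.       ] [[0.835, 0.55, 0.006, -0.465], [0.455, -0.684, -0.57, -0.163], [-0.309, 0.479, -0.821, 1.532], [0.0, 0.0, 0.0, 1.0]]
top 600.5884529301495 319.1312777049295 233.8537550620363 [-0.09206282  0.          0.          0.          0.        ] [[-0.01, -1.0, -0.018, 0.013], [-0.997, 0.011, -0.083, 0.596], [0.083, 0.017, -0.996, 1.32], [0.0, 0.0, 0.0, 1.0]]
```

View pics/scene0.png

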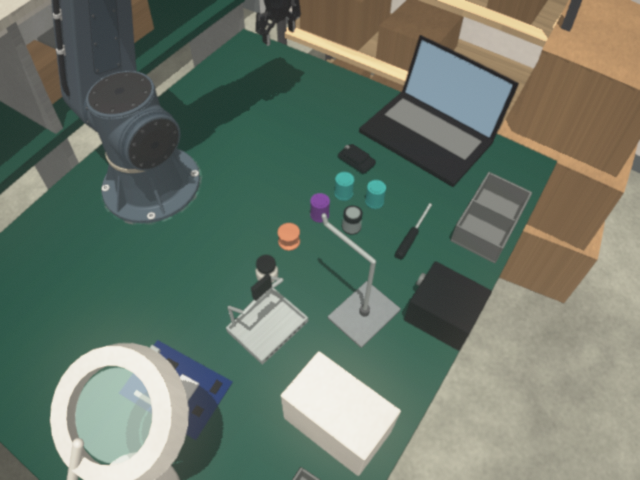

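View pics/top0.png

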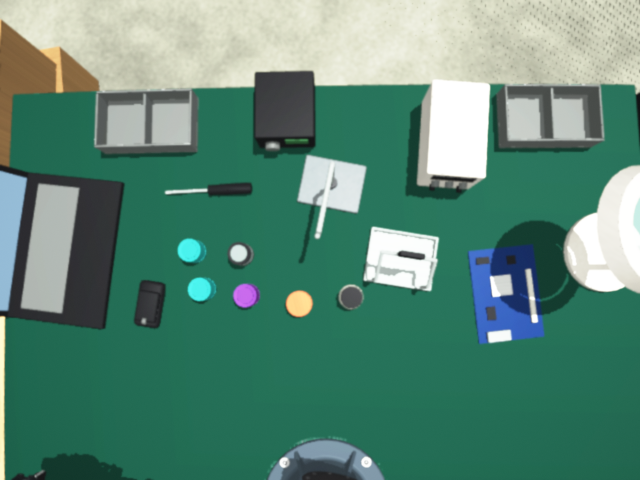

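The scene view shows the loupe (black ring, clear lens) at (352,219), the jar at (266,268), the basket around (267,322), and the hook's base at (365,313) with its tip at (323,217). In the top view the loupe is at (240,254), the basket at (401,259), the hook's tip at (318,236), and the jar at (350,297). The turquoise and purple look-alikes stand near the loupe.

```bash
python3 - <<'E'
import cv2
a=cv2.imread("pics/top0.png");b=cv2.imread("pics/scene0.png")
cv2.imwrite("pics/topc.png",cv2.resize(a[145:315,225:445],None,fx=3.5,fy=3.5,interpolation=cv2.INTER_CUBIC))
cv2.imwrite("pics/scenec.png",cv2.resize(b[195:365,215:405],None,fx=3.5,fy=3.5,interpolation=cv2.INTER_CUBIC))
E
```

```text
(no output)
```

View pics/topc.png

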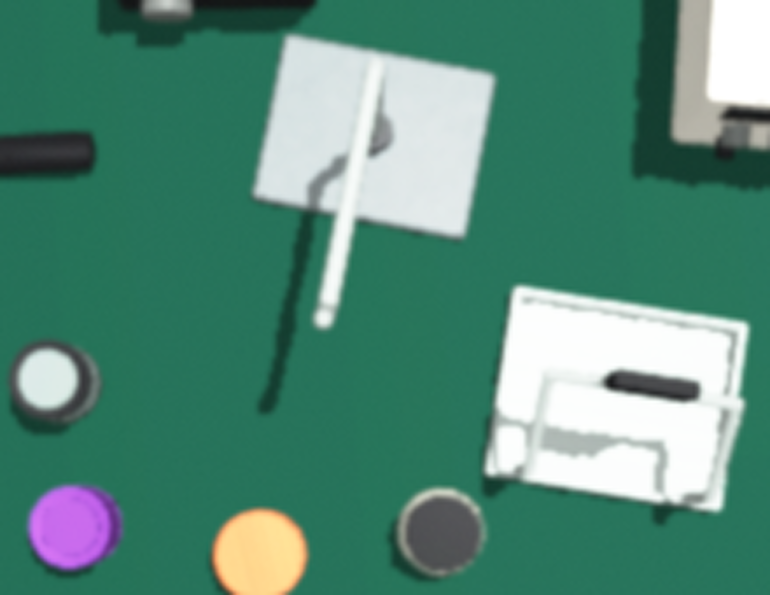

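View pics/scenec.png

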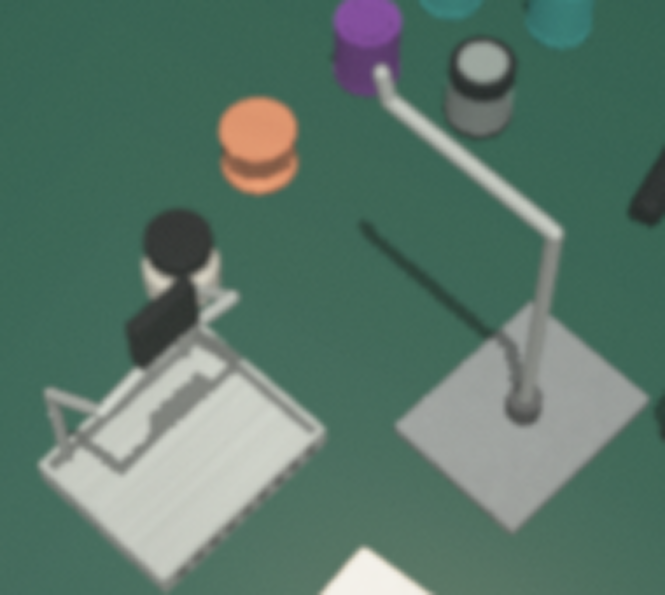

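The crops show the loupe lens at top (238,254) and scene (353,213). The hook tip is at top (318,235), the basket rim corners are clear in both views, and the grip plate is at top (411,255).

```bash
cat > h.py <<'E'
from workcell import *
import numpy as np,cv2
def ray(n,uv,P=None):
    p=P or camera_params(n);K=np.array([[p["fx"],0,p["cx"]],[0,p["fy"],p["cy"]],[0,0,1]])
    x=cv2.undistortPoints(np.array([[uv]],float),K,np.array(p["D"]))[0,0]
    T=np.array(p["world_to_cam"]);d=T[:3,:3].T@np.r_[x,1];return -T[:3,:3].T@T[:3,3],d/np.linalg.norm(d)
def plane(n,uv,z,P=None):
    o,d=ray(n,uv,P);return o+d*(z-o[2])/d[2]
def tri(rs):
    A=sum(np.eye(3)-np.outer(d,d) for o,d in rs);b=sum((np.eye(3)-np.outer(d,d))@o for o,d in rs);return np.linalg.solve(A,b)
E
python3 - <<'E'
from h import *
np.set_printoptions(precision=4,suppress=True)
t=lambda x,y:(225+(x+.5)/3.5-.5,145+(y+.5)/3.5-.5);s=lambda x,y:(215+(x+.5)/3.5-.5,195+(y+.5)/3.5-.5)
for nm,a,b,z in [("lens",(47,380),(483,62),.062),("tip",(324,318),(381,70),.26),("bend",(376,62),(557,234),.235),("uprightfoot",(382,135),(523,405),.012),
 ("b1",(287,36),(648,400),.012),("b2",(495,73),(513,532),.012),("b3",(464,238),(396,427),.012),("jar",(441,532),(179,243),.06),("k+x+y",(515,287),(324,432),.022),("k+x-y",(748,324),(165,588),.022),("k-x-y",(721,511),(41,465),.022),("grip",(652,385),(162,322),.2),("spool",(260,555),(258,130),.044),("purple",(70,528),(368,22),.062)]:
    T=tri([ray("top",t(*a)),ray("scene",s(*b))]);print(nm,T,plane("top",t(*a),z)[:2],plane("scene",s(*b),z)[:2])
print("k-x+y",plane("top",t(487,475),.022))
E
```

```text
lens [0.5537 0.1838 0.0585] [0.5527 0.1827] [0.5556 0.182 ]
tip [0.5744 0.0062 0.2571] [0.5736 0.0057] [0.5761 0.0047]
bend [ 0.7156 -0.0233  0.2351] [ 0.7152 -0.0235] [ 0.7159 -0.0229]
uprightfoot [ 0.7127 -0.0265  0.0227] [ 0.7124 -0.0281] [ 0.7126 -0.0196]
b1 [0.7808 0.0338 0.005 ] [0.7788 0.0332] [0.7823 0.0305]
b2 [ 0.7536 -0.1022  0.008 ] [ 0.7524 -0.1023] [ 0.7546 -0.1036]
b3 [ 0.6466 -0.0795  0.0058] [ 0.6444 -0.0803] [ 0.6496 -0.0811]
jar [ 0.4565 -0.0611  0.0483] [ 0.4562 -0.0612] [ 0.4621 -0.0662]
k+x+y [ 0.612  -0.1124  0.0152] [ 0.6112 -0.1121] [ 0.6141 -0.1151]
k+x-y [ 0.5875 -0.2617  0.013 ] [ 0.5857 -0.261 ] [ 0.5914 -0.2634]
k-x-y [ 0.4685 -0.2398  0.0184] [ 0.4666 -0.2409] [ 0.4721 -0.2393]
grip [ 0.5399 -0.1762  0.1859] [ 0.539  -0.1745] [ 0.5459 -0.182 ]
spool [0.4434 0.0525 0.0403] [0.4426 0.0516] [0.4458 0.0511]
purple [0.4617 0.17   0.0561] [0.4608 0.1684] [0.4652 0.1668]
k-x+y [ 0.4912 -0.0922  0.022 ]
```

Emit:
carry_out(deltas="0 0 0 0 1; 0 0 -3 0 1; 0 0 -3 0 1")

```text
t: 0.35
tool_pos: [0.115, 0.4852, 0.2707]
tool_rot: [-3.138, -0.0, 2.909]
wrist_force: [0.3, 1.0, 0.2]
width: 0.0854
finger_force: 0.0
```

The measurements agree with the given sizes: basket centre (.539,-.177) at yaw -9.5°, loupe (.553,.182), hook seat (.616,-.003) at yaw -12.3°. The moves have no tilt command, so next I'll check how the arm behaves at the inner reach limit.

Emit:
carry_out(deltas="-2.2 -2.6 0 0 1;-2.2 -2.6 0 0 1;-2.2 -2.6 0 0 1;-2.2 -2.6 0 0 1;-2.2 -2.6 0 0 1;-2.2 -2.6 0 0 1;-2.2 -2.6 0 0 1;-2.2 -2.6 0 0 1;-2.2 -2.6 0 0 1;-2.2 -2.6 0 0 1;-2.2 -2.6 0 0 1;-2.2 -2.6 0 0 1;-2.2 -2.6 0 0 1;-2.2 -2.6 0 0 1;-2.2 -2.6 0 0 1;-2.2 -2.6 0 0 1;-2.2 -2.6 0 0 1;-2.2 -2.6 0 0 1")

```text
t: 1.85
tool_pos: [0.393, -0.0621, 0.2712]
tool_rot: [3.141, 0.0, 2.908]
wrist_force: [-0.0, 1.4, 0.1]
width: 0.0856
finger_force: 0.0
```

```bash
python3 -c "
from h import *;s=get_state();print(s['t'],np.round(s['qpos'],3),s['tool_pos'],s['tool_rot'])"
```

```text
1.85 [-1.570e-01 -1.000e-03 -1.250e-01  1.446e+00  0.000e+00  7.600e-02] [ 0.39299326 -0.0621338   0.27119349] [3.14149618e+00 1.92906214e-04 2.90830801e+00]
```

Emit:
carry_out(deltas="3 -0.2 0 -3.9 1;3 -0.2 0 0 1;3 0 0 0 1;3 0 0 0 1;3 0 0 0 1;3 0 0 0 1;3 0 0 0 1")

```text
t: 2.43
tool_pos: [0.1836, -0.0275, 0.2709]
tool_rot: [3.142, -0.0, 2.977]
wrist_force: [-0.7, -0.9, 0.7]
width: 0.0853
finger_force: 0.0
```

```bash
python3 -c "
from h import *;s=get_state();print(s['t'],np.round(s['qpos'],3),s['tool_pos'],s['tool_rot'])"
```

```text
2.4333 [-0.149 -0.442 -0.449  1.564  0.     0.016] [ 0.18362746 -0.02748329  0.27092299] [ 3.14157278e+00 -1.07132972e-04  2.97674389e+00]
```

Emit:
carry_out(deltas="2 0 0 0 1;2 0 0 0 1;2 0 0 0 1;2 0 0 0 1;2 0 0 0 1")

```text
t: 2.85
tool_pos: [0.0854, -0.0112, 0.2711]
tool_rot: [3.142, 0.0, 2.977]
wrist_force: [0.2, 0.4, -0.6]
width: 0.0853
finger_force: 0.0
```

```bash
python3 -c "
from h import *;s=get_state();print(s['t'],np.round(s['qpos'],3),s['tool_pos'],s['tool_rot'])"
```

```text
2.85 [-0.13  -0.652 -0.522  1.701  0.     0.035] [ 0.08544187 -0.01115814  0.27105526] [3.14154383e+00 2.16883482e-04 2.97671917e+00]
```

```bash
python3 - <<'E'
from h import *
D=[(.213,-.0345,.499,.211),(-.001,-.125,.3979,.2712),(-.442,-.449,.1857,.2709),(-.652,-.522,.0862,.27105)]
s=np.sin;c=np.cos
A=[];b=[]
for q2,q3,r,z in D:
    A+=[[1,0,s(q2),c(q2-q3),s(q2-q3)],[0,1,c(q2),-s(q2-q3),c(q2-q3)]];b+=[r,z]
x,res,rk,sv=np.linalg.lstsq(np.array(A),np.array(b),rcond=None);print(x,res,sv,np.abs(np.array(A)@x-b).max())
for q3 in np.arange(-1.1,1.3,.2):
    a=np.array([[1,0,s(-.74),c(-.74-q3),s(-.74-q3)],[0,1,c(-.74),-s(-.74-q3),c(-.74-q3)]])@x;print(round(q3,2),a.round(3),"q4",round(1.571+.74+q3,2))
E
```

```text
[-0.00080406 -0.22832037  0.48698316  0.39413286  0.06176136] [5.16816682e-07] [3.42967226 2.82153066 0.48541579 0.19739491 0.04146935] 0.00044560424506678853
-1.1 [0.061 0.05 ] q4 1.21
-0.9 [0.07  0.129] q4 1.41
-0.7 [0.062 0.209] q4 1.61
-0.5 [0.039 0.285] q4 1.81
-0.3 [0.001 0.355] q4 2.01
-0.1 [-0.05   0.416] q4 2.21
0.1 [-0.112  0.466] q4 2.41
0.3 [-0.183  0.502] q4 2.61
0.5 [-0.26   0.524] q4 2.81
0.7 [-0.339  0.53 ] q4 3.01
0.9 [-0.418  0.52 ] q4 3.21
1.1 [-0.494  0.495] q4 3.41
1.3 [-0.562  0.455] q4 3.61
```

Emit:
carry_out(deltas="-3.2 0 -2.4 0 1;-3.2 0 -2.4 0 1;-3.2 0 -2.4 0 1;-3.2 0 -2.4 0 1;-3.2 0 -2.4 0 1;-3.2 0 -2.4 0 1;-3.2 0 -2.4 0 1;-3.2 0 -2.4 0 1")

```text
t: 3.52
tool_pos: [0.3373, -0.053, 0.4615]
tool_rot: [3.142, 0.0, 2.977]
wrist_force: [0.4, -0.7, 0.8]
width: 0.0853
finger_force: 0.0
```

Emit:
carry_out(deltas="0.2 3.6 0 0 1;0.6 3.5 0 0 1;0.9 3.4 0 0 1;1.3 3.3 0 0 1;1.6 3.2 0 0 1;1.9 3 0 0 1;2.2 2.8 0 0 1;2.5 2.5 0 0 1;2.8 2.2 0 0 1;3 1.9 0 0 1;3.2 1.6 0 0 1;3.3 1.3 0 0 1;3.4 0.9 0 0 1;3.5 0.6 0 0 1;3.6 0.2 0 0 1")

```text
t: 4.77
tool_pos: [0.0543, 0.3389, 0.4605]
tool_rot: [-3.141, 0.0, 2.977]
wrist_force: [0.7, 0.9, 0.5]
width: 0.0851
finger_force: 0.0
```

```bash
python3 - <<'E'
from h import *
s=get_state();print(s['t'],np.round(s['qpos'],3),s['tool_pos'],s['tool_rot'])
a=get_image("scene");b=get_image("wrist")
cv2.imwrite("pics/c1.png",cv2.resize(np.hstack([a,b]),(800,300)))
p=camera_params("wrist");print(np.round(p["world_to_cam"],3).tolist(),p["fx"])
E
```

```text
4.7667 [ 1.412  0.005  0.383  1.949 -0.     1.577] [0.05432575 0.3389399  0.46046678] [-3.14096849e+00  4.39170983e-05  2.97679450e+00]
[[0.157, 0.988, 0.0, -0.343], [0.933, -0.148, 0.327, -0.122], [0.323, -0.051, -0.945, 0.617], [0.0, 0.0, 0.0, 1.0]] 384.3648742007546
```

View pics/c1.png

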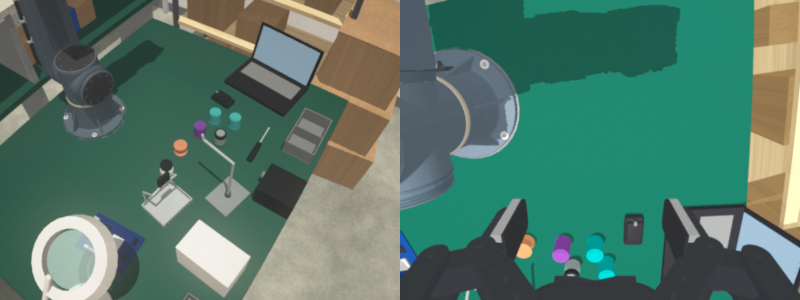

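The scene shows the bench clear to the left of the base. The wrist view shows bare bench behind it. I'll carry on round and look again.

Emit:
carry_out(deltas="3.6 -0.2 0 0 1;3.5 -0.6 0 0 1;3.4 -0.9 0 0 1;3.3 -1.3 0 0 1;3.2 -1.6 0 0 1")

```text
t: 5.28
tool_pos: [-0.1205, 0.3207, 0.4605]
tool_rot: [-3.141, 0.0, 2.976]
wrist_force: [-0.2, 0.9, -0.8]
width: 0.0854
finger_force: 0.0
```

```bash
python3 - <<'E'
from h import *
s=get_state();print(s['t'],np.round(s['qpos'],3),s['tool_pos'],s['tool_rot'])
b=get_image("wrist")
cv2.imwrite("pics/c2.png",b)
for uv in [(0,185),(110,108),(250,30)]: print(plane("scene",uv,0))
for uv in [(320,10),(100,10),(600,10)]: print(plane("wrist",uv,0))
E
```

```text
5.2833 [ 1.93   0.004  0.381  1.949 -0.     2.096] [-0.12048449  0.32065122  0.46053972] [-3.14124017e+00  2.83261822e-04  2.97604229e+00]
[-0.39125799 -0.25937371  0.        ]
[-0.34085092  0.16089832  0.        ]
[-0.21586528  0.7472894   0.        ]
[-0.34462579  0.36542791  0.        ]
[-0.40168244  0.04791871  0.        ]
[-0.28887585  0.77857143  0.        ]
```

View pics/c2.png

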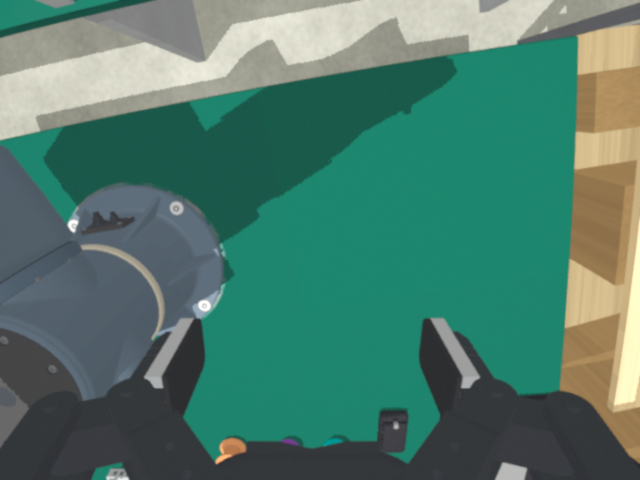

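The picture shows the bench's rear edge at about x=-0.3 and another table beyond it. I'll therefore stay within r≈0.24 and test the tilt there.

Emit:
carry_out(deltas="0.6 -2.5 0 0 1;0.6 -2.5 0 0 1;0.6 -2.5 0 0 1;0.6 -2.5 0 0 1;0.6 -2.5 0 0 1;0.6 -2.5 0 0 1;0.6 -2.5 0 0 1;0.6 -2.5 0 0 1;0.6 -2.5 0 0 1;0.6 -2.5 0 0 1;0.6 -2.1 0 0 1")

```text
t: 6.25
tool_pos: [-0.2287, 0.0632, 0.4609]
tool_rot: [3.142, -0.001, 2.977]
wrist_force: [0.5, 0.5, 0.5]
width: 0.0854
finger_force: 0.0
```

Emit:
carry_out(deltas="0 0 -1 0 1;0 0 -1 0 1;0 0 -1 0 1;0 0 -1 0 1;0 0 -1 0 1;0 0 -1 0 1")

```text
t: 6.75
tool_pos: [-0.2345, 0.0664, 0.4903]
tool_rot: [3.139, -0.025, 2.976]
wrist_force: [0.7, -0.8, -0.7]
width: 0.0853
finger_force: 0.0
```

```bash
python3 - <<'E'
from h import *
s=get_state();print(s['t'],np.round(s['qpos'],3),s['tool_pos'],s['tool_rot'])
E
```

```text
6.75 [ 2.866 -0.173  0.316  2.035 -0.     3.032] [-0.23445563  0.06636244  0.49026946] [ 3.13883826 -0.02473854  2.97578201]
```

The wrist limit does tilt the tool, in the direction I want. I'll keep going.

Emit:
carry_out(deltas="0 0 -2 0 1;0 0 -2 0 1;0 0 -2 0 1;0 0 -2 0 1;0 0 -2 0 1;0 0 -2 0 1;0 0 -2 0 1;0 0 -2 0 1;0 0 -2 0 1;0 0 -2 0 1")

```text
t: 7.58
tool_pos: [-0.2511, 0.0707, 0.5345]
tool_rot: [3.124, -0.159, 2.978]
wrist_force: [0.4, 0.8, 0.6]
width: 0.0848
finger_force: 0.0
```

```bash
cat >> h.py <<'E'
from scipy.spatial.transform import Rotation as Ro
def st():
    s=get_state();R=Ro.from_euler('xyz',s['tool_rot']).as_matrix()
    print(round(s['t'],2),np.round(s['qpos'],3),np.round(s['tool_pos'],4),'F',np.round(s['wrist_force'],1),'w',round(s['width'],4),'ff',round(s['finger_force'],1));z=R[:,2]
    print('tilt',round(np.degrees(np.arccos(-z[2])),2),'az of fingers',round(np.degrees(np.arctan2(z[1],z[0])),1),'R',R.round(4).tolist());return s,R
E
python3 -c "
from h import *;st()"
```

```text
7.58 [ 2.867 -0.196  0.429  2.036  0.     3.032] [-0.2511  0.0707  0.5345] F [0.4 0.8 0.6] w 0.0848 ff 0.0
tilt 9.14 az of fingers 164.3 R [[-0.9743, 0.1653, -0.1529], [0.1605, 0.9861, 0.043], [0.1579, 0.0174, -0.9873]]
```

Emit:
carry_out(deltas="0 0 -4 0 1;0 0 -4 0 1;0 0 -4 0 1;0 0 -4 0 1;0 0 -4 0 1;0 0 -4 0 1;0 0 -4 0 1;0 0 -4 0 1")

```text
t: 8.25
tool_pos: [-0.2381, 0.067, 0.6075]
tool_rot: [3.097, -0.384, 2.986]
wrist_force: [-0.2, -0.1, 0.2]
width: 0.0856
finger_force: 0.0
```

```bash
python3 -c "
from h import *;st()"
```

```text
8.25 [ 2.867 -0.294  0.557  2.036  0.     3.032] [-0.2381  0.067   0.6075] F [-0.2 -0.1  0.2] w 0.0856 ff 0.0
tilt 22.12 az of fingers 164.3 R [[-0.916, 0.1717, -0.3624], [0.1441, 0.9843, 0.102], [0.3743, 0.0412, -0.9264]]
```

Emit:
carry_out(deltas="0 -1 0 -3 1;0 -1 0 0 1;0 0 -4 0 1;0 0 -4 0 1;0 0 -4 0 1;0 0 -4 0 1;0 0 -4 0 1;0 0 -4 0 1;0 0 -4 0 1;0 0 -4 0 1")

```text
t: 9.08
tool_pos: [-0.1847, 0.0428, 0.6733]
tool_rot: [3.057, -0.617, 3.061]
wrist_force: [0.3, -0.3, -0.5]
width: 0.0852
finger_force: 0.0
```

```bash
python3 -c "
from h import *;st()"
```

```text
9.08 [ 2.982 -0.45   0.636  2.036 -0.039  3.078] [-0.1847  0.0428  0.6733] F [ 0.3 -0.3 -0.5] w 0.0852 ff 0.0
tilt 35.66 az of fingers 167.1 R [[-0.8127, 0.1292, -0.5681], [0.066, 0.9893, 0.1305], [0.5789, 0.0685, -0.8125]]
```

```bash
cat > k.py <<'E'
from h import *
from scipy.optimize import least_squares
LO=np.array([-2.95,-.72,-1.12,-2.08,-1.55,-3.1]);HI=np.array([2.95,1.70,1.33,2.03,1.42,3.12])
e=Ro.from_euler
PAR=dict(d4=.135,L5=.33,Hs=.237)
def fk(q,par=PAR,s5=1,s6=1):
    A=e('z',q[0]);Rp=A*e('y',q[1]-q[2]);W=e('y',q[1]-q[2]+q[3])
    R5=A*W*e('z',s5*q[4]);p=np.array([-.0008,0,0]);p=A.apply(p)+[0,0,par['Hs']]
    p=p+(A*e('y',q[1])).apply([0,0,.48698])+Rp.apply([.39413,0,.06176])+(A*W).apply([par['d4'],0,0])+R5.apply([par['L5'],0,0])
    # tool frame: z=link x; at q6=0 (pointing down): tool x inward
    M=np.array([[0,0,1],[0,1,0],[-1,0,0]]).T  # columns below
    M=np.column_stack([[0,0,1],[0,1,0],[1,0,0]])
    M[:,0]=np.cross(M[:,1],M[:,2]);return p,R5.as_matrix()@M@e('z',s6*q[5]).as_matrix()
def ik(p,R,q0):
    f=lambda q:(lambda P,Q:np.r_[(P-p)*10,(Ro.from_matrix(R.T@Q)).as_rotvec()])(*fk(q))
    r=least_squares(f,np.clip(q0,LO+1e-6,HI-1e-6),bounds=(LO,HI),xtol=1e-12,ftol=1e-12);return r.x,np.abs(r.fun).max()
E
python3 - <<'E'
from k import *
T=[([1.412,.005,.383,1.949,0,1.577],[.05432575,.3389399,.46046678],[-3.14096849,0,2.976794]),
([2.867,-.294,.557,2.036,0,3.032],[-.2381,.067,.6075],[3.097,-.384,2.986]),
([2.982,-.45,.636,2.036,-.039,3.078],[-.1847,.0428,.6733],[3.057,-.617,3.061])]
for q,p,r in T:
  R=e('xyz',r).as_matrix()
  for s5 in(1,-1):
   for s6 in(1,-1):
    P,Q=fk(q,s5=s5,s6=s6);print(s5,s6,(P-p).round(4),np.degrees(Ro.from_matrix(R.T@Q).magnitude()).round(2))
E
```

```text
1 1 [0.0002 0.0018 0.0014] 0.03
1 -1 [0.0002 0.0018 0.0014] 179.3
-1 1 [0.0002 0.0018 0.0014] 0.03
-1 -1 [0.0002 0.0018 0.0014] 179.3
1 1 [ 0.0009 -0.0002  0.0018] 0.06
1 -1 [ 0.0009 -0.0002  0.0018] 12.6
-1 1 [ 0.0009 -0.0002  0.0018] 0.06
-1 -1 [ 0.0009 -0.0002  0.0018] 12.6
1 1 [ 0.0024 -0.0004  0.0017] 0.05
1 -1 [ 0.0024 -0.0004  0.0017] 7.34
-1 1 [-0.0017 -0.0258  0.0017] 4.45
-1 -1 [-0.0017 -0.0258  0.0017] 8.58
```

```bash
python3 - <<'E'
from k import *
np.set_printoptions(precision=3,suppress=True)
s,R=st();R=R@e('z',3,degrees=True).as_matrix()
d=R[:,2]
bx=np.array([.986,-.165,0]);by=np.array([.165,.986,0]);C=np.array([.539,-.177,0])
B=lambda x,y,z:C+bx*x+by*y+[0,0,z]
q0=[.2,.9,.9,1.9,.3,0]
for n,p in dict(loupe=[.553,.182,.04],loupeup=[.553,.182,.12],mid=[.40,.15,.17],mid2=[.36,0,.17],m3=[.43,-.03,.13],side=B(-.05,.12,.12),side2=B(0,.115,.085),inn=B(0,0,.085),down=B(0,0,.052),ret=B(.012,0,.098),ret2=B(.012,.1,.1),grip=B(0,0,.187),gripup=B(0,0,.26),hang=[.6163,-.0032,.279],hangf=[.53,.0,.3],front=[.35,.1,.3]).items():
    q,err=ik(np.array(p),R,q0);print(n,np.array(p),q,err.round(4),'ok' if err<2e-3 else 'XX')
E
```

```text
9.08 [ 2.982 -0.45   0.636  2.036 -0.039  3.078] [-0.185  0.043  0.673] F [ 0.3 -0.3 -0.5] w 0.0852 ff 0.0
tilt 35.66 az of fingers 167.1 R [[-0.8127, 0.1292, -0.5681], [0.066, 0.9893, 0.1305], [0.5789, 0.0685, -0.8125]]
loupe [0.553 0.182 0.04 ] [0.185 1.089 0.829 1.893 0.235 0.275] 0.0 ok
loupeup [0.553 0.182 0.12 ] [0.184 1.04  0.942 2.03  0.237 0.28 ] 0.0225 XX
mid [0.4  0.15 0.17] [0.18  0.618 0.252 1.788 0.232 0.27 ] 0.0 ok
mid2 [0.36 0.   0.17] [-0.078  0.526  0.092  1.754  0.086  0.054] 0.0 ok
m3 [ 0.43 -0.03  0.13] [-0.118  0.703  0.293  1.78   0.063  0.022] 0.0 ok
side [ 0.51 -0.05  0.12] [-0.133  0.913  0.665  1.943  0.054  0.01 ] 0.0 ok
side2 [ 0.558 -0.064  0.085] [-0.142  1.085  0.93   2.03   0.049  0.003] 0.0069 XX
inn [ 0.539 -0.177  0.085] [-0.294  1.089  0.947  2.03  -0.04  -0.122] 0.0197 XX
down [ 0.539 -0.177  0.052] [-0.294  1.127  0.931  1.996 -0.04  -0.121] 0.0 ok
ret [ 0.551 -0.179  0.098] [-0.292  1.073  0.97   2.03  -0.04  -0.121] 0.0585 XX
ret2 [ 0.567 -0.08   0.1  ] [-0.162  1.064  0.951  2.03   0.038 -0.012] 0.0487 XX
grip [ 0.539 -0.177  0.187] [-0.293  0.896  0.886  2.03  -0.043 -0.126] 0.1505 XX
gripup [ 0.539 -0.177  0.26 ] [-0.291  0.767  0.875  2.03  -0.045 -0.13 ] 0.2664 XX
hang [ 0.616 -0.003  0.279] [-0.068  0.799  1.015  2.03   0.118  0.103] 0.3679 XX
hangf [0.53 0.   0.3 ] [-0.068  0.655  0.771  2.03   0.11   0.091] 0.2702 XX
front [0.35 0.1  0.3 ] [0.106 0.464 0.328 2.03  0.191 0.207] 0.0002 ok
```

```bash
python3 - <<'E'
from k import *
s,R0=st();C=np.array([.539,-.177,0]);bx=np.array([.986,-.165,0])
y=np.array([.171,.986,.038]);
HI[3]=2.035
def Rt(t):
    z=np.array([np.sin(t)*np.cos(2.916),np.sin(t)*np.sin(2.916),-np.cos(t)]);Y=y-z*(y@z);Y/=np.linalg.norm(Y);return np.column_stack([np.cross(Y,z),Y,z])
for T in range(26,37,2):
    t=np.radians(T)
    for h in(.052,.07,.08,.09):
        best=None
        for dx in np.arange(-.02,.1,.004):
            q,err=ik(C+bx*dx+[0,0,h],Rt(t),[-.3,1.05,.9,1.9,0,-.1])
            if err<2e-3: best=dx
        if best is None: print(T,h,None);continue
        u=np.array([np.sin(t),np.cos(t)]);n=np.array([-np.cos(t),np.sin(t)])
        pts=[(6,zz) for zz in np.arange(164,211,1)]+[(4,160)]
        m=[np.dot(np.array([a-best*1e3,b-h*1e3]),n) for a,b in pts if np.dot(np.array([a-best*1e3,b-h*1e3]),u)>50]
        print(T,h,'dx max',round(best,3),'perp dist',np.round(min(m),1))
E
```

```text
9.08 [ 2.982 -0.45   0.636  2.036 -0.039  3.078] [-0.1847  0.0428  0.6733] F [ 0.3 -0.3 -0.5] w 0.0852 ff 0.0
tilt 35.66 az of fingers 167.1 R [[-0.8127, 0.1292, -0.5681], [0.066, 0.9893, 0.1305], [0.5789, 0.0685, -0.8125]]
26 0.052 dx max 0.08 perp dist 115.6
26 0.07 dx max 0.072 perp dist 100.5
26 0.08 dx max 0.068 perp dist 93.4
26 0.09 dx max 0.064 perp dist 89.0
28 0.052 dx max 0.064 perp dist 103.7
28 0.07 dx max 0.056 perp dist 88.2
28 0.08 dx max 0.052 perp dist 80.1
28 0.09 dx max 0.048 perp dist 74.2
30 0.052 dx max 0.048 perp dist 92.1
30 0.07 dx max 0.04 perp dist 76.2
30 0.08 dx max 0.036 perp dist 67.7
30 0.09 dx max 0.032 perp dist 59.5
32 0.052 dx max 0.036 perp dist 84.4
32 0.07 dx max 0.028 perp dist 68.0
32 0.08 dx max 0.02 perp dist 56.0
32 0.09 dx max 0.016 perp dist 47.3
34 0.052 dx max 0.02 perp dist 73.7
34 0.07 dx max 0.012 perp dist 57.0
34 0.08 dx max 0.004 perp dist 44.7
34 0.09 dx max 0.0 perp dist 35.8
36 0.052 dx max 0.004 perp dist 63.5
36 0.07 dx max -0.004 perp dist 46.4
36 0.08 dx max -0.008 perp dist 37.3
36 0.09 dx max -0.016 perp dist 25.0
```

```bash
cat >> k.py <<'E'
HI[3]=2.035;HI[0]=2.98
VM=.65*np.array([1.89,1.89,2.39,2.57,3.14,3.14])/12
def plan(wps,R=None,q=None,step=.03,show=True):
    "world TCP waypoints -> rows in tool cm; subdivided by step and joint speed"
    s=get_state();p=np.array(s['tool_pos']);q=np.array(s['qpos']) if q is None else q
    R=Ro.from_euler('xyz',s['tool_rot']).as_matrix() if R is None else R
    for w in wps:
        w=np.array(w);dv=w-p;n=int(np.ceil(np.linalg.norm(dv)/step))
        while 1:
            qq=q;ok=1;em=0;mx=0
            for i in range(n):
                q2,er=ik(p+dv*(i+1)/n,R,qq);em=max(em,er);mx=max(mx,(np.abs(q2-qq)/VM).max());qq=q2
            if mx<=1 or n>40: break
            n=max(n+1,int(np.ceil(n*min(mx,1.5))))
        q=qq;print(n,'x',np.round(R.T@dv/n*100,2),'err',round(em,4),'spd',round(mx,2),'q',np.round(q,2),'end',w.round(3));p=w
    return q
E
python3 - <<'E'
from k import *
s,R=st();R=R@e('z',3,degrees=True).as_matrix();o=np.array([-.188,.043])
C=lambda x,y,z:[x+o[0],y+o[1],z]
plan([C(-.02,.01,.65),C(-.05,.05,.63),C(-.1,.1,.58),C(-.05,.19,.5),C(.03,.22,.43),C(.15,.20,.36),C(.24,.10,.3),C(.27,-.02,.27),C(.25,-.14,.27)],R)
E
```

```text
9.08 [ 2.982 -0.45   0.636  2.036 -0.039  3.078] [-0.1847  0.0428  0.6733] F [ 0.3 -0.3 -0.5] w 0.0852 ff 0.0
tilt 35.66 az of fingers 167.1 R [[-0.8127, 0.1292, -0.5681], [0.066, 0.9893, 0.1305], [0.5789, 0.0685, -0.8125]]
41 x [0.02 0.01 0.08] err 0.0023 spd 3.47 q [ 2.69 -0.48  0.49  1.93  0.13  2.89] end [-0.208  0.053  0.65 ]
8 x [0.22 0.42 0.48] err 0.0 spd 0.98 q [ 2.36 -0.45  0.4   1.88  0.31  2.61] end [-0.238  0.093  0.63 ]
3 x [0.57 1.29 2.52] err 0.0 spd 0.57 q [ 2.36 -0.44  0.2   1.67  0.31  2.61] end [-0.288  0.143  0.58 ]
7 x [-1.09  1.34  0.69] err 0.0 spd 0.95 q [ 1.83 -0.39  0.    1.64  0.54  2.08] end [-0.238  0.233  0.5  ]
5 x [-2.03  0.81  0.31] err 0.0 spd 0.84 q [ 1.44 -0.34 -0.14  1.7   0.62  1.62] end [-0.158  0.263  0.43 ]
6 x [-2.33 -0.03 -0.23] err 0.0 spd 0.89 q [ 0.93 -0.22 -0.26  1.81  0.56  1.01] end [-0.038  0.243  0.36 ]
6 x [-1.99 -1.42 -0.26] err 0.0 spd 0.89 q [ 0.4  -0.14 -0.38  1.86  0.35  0.46] end [0.052 0.143 0.3  ]
5 x [-1.11 -2.28 -0.17] err 0.0 spd 0.94 q [-0.07 -0.09 -0.43  1.85  0.09  0.06] end [0.082 0.023 0.27 ]
5 x [ 0.04 -2.43 -0.09] err 0.0 spd 0.88 q [-0.51 -0.06 -0.4   1.83 -0.17 -0.3 ] end [ 0.062 -0.097  0.27 ]
```

```bash
python3 - <<'E'
from k import *
s,R=st();R=R@e('z',3,degrees=True).as_matrix()
plan([[-.235,.051,.64],[-.262,.13,.60],[-.238,.26,.5],[-.12,.32,.42],[.03,.34,.34],[.2,.3,.28],[.32,.12,.25],[.34,-.1,.25],[.28,-.22,.25]],R)
E
```

```text
9.08 [ 2.982 -0.45   0.636  2.036 -0.039  3.078] [-0.1847  0.0428  0.6733] F [ 0.3 -0.3 -0.5] w 0.0852 ff 0.0
tilt 35.66 az of fingers 167.1 R [[-0.8127, 0.1292, -0.5681], [0.066, 0.9893, 0.1305], [0.5789, 0.0685, -0.8125]]
3 x [ 0.73 -0.06  1.89] err 0.0008 spd 0.65 q [ 2.97 -0.48  0.43  1.86 -0.03  3.12] end [-0.235  0.051  0.64 ]
14 x [0.06 0.51 0.42] err 0.0 spd 0.94 q [ 2.28 -0.44  0.28  1.77  0.35  2.54] end [-0.262  0.13   0.6  ]
9 x [-0.69  1.43  0.94] err 0.0 spd 0.9 q [ 1.8  -0.34  0.03  1.64  0.55  2.05] end [-0.238  0.26   0.5  ]
6 x [-2.24  1.27  0.1 ] err 0.0 spd 0.91 q [ 1.33 -0.2  -0.08  1.7   0.62  1.49] end [-0.12  0.32  0.42]
6 x [-2.75  0.71 -0.29] err 0.0 spd 0.78 q [ 0.94  0.01 -0.11  1.73  0.57  1.02] end [0.03 0.34 0.34]
7 x [-2.52 -0.18 -0.76] err 0.0 spd 0.59 q [0.59 0.27 0.02 1.78 0.44 0.64] end [0.2  0.3  0.28]
8 x [-1.69 -1.97 -0.84] err 0.0 spd 0.57 q [0.15 0.41 0.12 1.87 0.22 0.25] end [0.32 0.12 0.25]
8 x [-0.52 -2.66 -0.5 ] err 0.0 spd 0.53 q [-0.26  0.49  0.24  1.94 -0.02 -0.1 ] end [ 0.34 -0.1   0.25]
5 x [ 0.68 -2.57  0.37] err 0.0 spd 0.49 q [-0.51  0.46  0.2   1.91 -0.17 -0.3 ] end [ 0.28 -0.22  0.25]
```

Emit:
carry_out(deltas="0.7 0 1.9 0 1;0.7 0 1.9 0 1;0.7 0 1.9 0 1;0.1 0.5 0.4 0 1;0.1 0.5 0.4 0 1;0.1 0.5 0.4 0 1;0.1 0.5 0.4 0 1;0.1 0.5 0.4 0 1;0.1 0.5 0.4 0 1;0.1 0.5 0.4 0 1;0.1 0.5 0.4 0 1;0.1 0.5 0.4 0 1;0.1 0.5 0.4 0 1;0.1 0.5 0.4 0 1;0.1 0.5 0.4 0 1;0.1 0.5 0.4 3 1")

```text
t: 10.42
tool_pos: [-0.2661, 0.124, 0.6084]
tool_rot: [3.093, -0.62, 2.998]
wrist_force: [-0.1, 0.6, 0.5]
width: 0.0857
finger_force: 0.0
```

```bash
python3 - <<'E'
from k import *
s,R=st()
plan([[-.238,.26,.5],[-.12,.32,.42],[.03,.34,.34],[.2,.3,.28],[.32,.12,.25],[.34,-.1,.25],[.28,-.22,.25]],R)
E
```

```text
10.42 [ 2.329 -0.432  0.318  1.784  0.328  2.579] [-0.2661  0.124   0.6084] F [-0.1  0.6  0.5] w 0.0857 ff 0.0
tilt 35.59 az of fingers 167.0 R [[-0.8057, 0.171, -0.5671], [0.1168, 0.9845, 0.1309], [0.5807, 0.0393, -0.8132]]
8 x [-0.87  1.68  1.12] err 0.0 spd 0.98 q [ 1.8  -0.34  0.03  1.64  0.55  2.05] end [-0.238  0.26   0.5  ]
6 x [-2.24  1.27  0.1 ] err 0.0 spd 0.92 q [ 1.33 -0.2  -0.08  1.7   0.62  1.49] end [-0.12  0.32  0.42]
6 x [-2.75  0.7  -0.29] err 0.0 spd 0.78 q [ 0.94  0.01 -0.11  1.73  0.56  1.02] end [0.03 0.34 0.34]
7 x [-2.52 -0.18 -0.76] err 0.0 spd 0.59 q [0.59 0.27 0.02 1.78 0.44 0.64] end [0.2  0.3  0.28]
8 x [-1.69 -1.97 -0.84] err 0.0 spd 0.57 q [0.15 0.41 0.12 1.87 0.22 0.24] end [0.32 0.12 0.25]
8 x [-0.52 -2.66 -0.5 ] err 0.0 spd 0.53 q [-0.27  0.49  0.24  1.94 -0.02 -0.1 ] end [ 0.34 -0.1   0.25]
5 x [ 0.69 -2.57  0.37] err 0.0 spd 0.49 q [-0.51  0.46  0.2   1.91 -0.17 -0.3 ] end [ 0.28 -0.22  0.25]
```

Emit:
carry_out(deltas="-0.9 1.7 1.1 0 1;-0.9 1.7 1.1 0 1;-0.9 1.7 1.1 0 1;-0.9 1.7 1.1 0 1;-0.9 1.7 1.1 0 1;-0.9 1.7 1.1 0 1;-0.9 1.7 1.1 0 1;-0.9 1.7 1.1 0 1;-2.2 1.3 0.1 0 1;-2.2 1.3 0.1 0 1;-2.2 1.3 0.1 0 1;-2.2 1.3 0.1 0 1;-2.2 1.3 0.1 0 1;-2.2 1.3 0.1 0 1")

```text
t: 11.58
tool_pos: [-0.1174, 0.3214, 0.4223]
tool_rot: [3.094, -0.619, 2.996]
wrist_force: [-0.5, 1.0, 0.6]
width: 0.0854
finger_force: 0.0
```

Emit:
carry_out(deltas="-2.7 0.7 -0.3 0 1;-2.7 0.7 -0.3 0 1;-2.7 0.7 -0.3 0 1;-2.7 0.7 -0.3 0 1;-2.7 0.7 -0.3 0 1;-2.7 0.7 -0.3 0 1;-2.5 -0.2 -0.8 0 1;-2.5 -0.2 -0.8 0 1;-2.5 -0.2 -0.8 0 1;-2.5 -0.2 -0.8 0 1;-2.5 -0.2 -0.8 0 1;-2.5 -0.2 -0.8 0 1;-2.5 -0.2 -0.8 0 1")

```text
t: 12.67
tool_pos: [0.2011, 0.2986, 0.2881]
tool_rot: [3.094, -0.619, 2.996]
wrist_force: [0.3, 0.6, -0.3]
width: 0.0854
finger_force: 0.0
```

Emit:
carry_out(deltas="-1.7 -2 -0.8 0 1;-1.7 -2 -0.8 0 1;-1.7 -2 -0.8 0 1;-1.7 -2 -0.8 0 1;-1.7 -2 -0.8 0 1;-1.7 -2 -0.8 0 1;-1.7 -2 -0.8 0 1;-1.7 -2 -0.8 0 1;-0.5 -2.7 -0.5 0 1;-0.5 -2.7 -0.5 0 1;-0.5 -2.7 -0.5 0 1;-0.5 -2.7 -0.5 0 1;-0.5 -2.7 -0.5 0 1;-0.5 -2.7 -0.5 0 1;-0.5 -2.7 -0.5 0 1;-0.5 -2.7 -0.5 0 1")

```text
t: 14.0
tool_pos: [0.3359, -0.1068, 0.2568]
tool_rot: [3.094, -0.619, 2.996]
wrist_force: [0.4, -0.1, -0.1]
width: 0.0856
finger_force: 0.0
```

```bash
python3 - <<'E'
from k import *
s,R=st()
plan([[.28,-.22,.28],[.28,-.22,.34]],R)
for n,uvs in dict(top=[(431,82),(488,84),(485,180),(427,178)],scene=[(320,353),(400,411),(358,467),(282,400)]).items(): pass
E
```

```text
14.0 [-0.279  0.495  0.258  1.954 -0.03  -0.109] [ 0.3359 -0.1068  0.2568] F [ 0.4 -0.1 -0.1] w 0.0856 ff 0.0
tilt 35.53 az of fingers 167.0 R [[-0.8062, 0.1717, -0.5662], [0.1179, 0.9844, 0.1307], [0.5798, 0.0386, -0.8138]]
5 x [ 0.9  -2.4  -0.04] err 0.0 spd 0.46 q [-0.51  0.46  0.26  1.98 -0.16 -0.3 ] end [ 0.28 -0.22  0.28]
2 x [ 1.74  0.12 -2.44] err 0.0977 spd 0.69 q [-0.51  0.36  0.33  2.03 -0.17 -0.32] end [ 0.28 -0.22  0.34]
```

Emit:
carry_out(deltas="0.9 -2.4 0 0 1;0.9 -2.4 0 0 1;0.9 -2.4 0 0 1;0.9 -2.4 0 0 1;0.9 -2.4 0 0 1;0.9 0 -1.2 0 1;0.9 0 -1.2 0 1;0.9 0 -1.2 0 1;0.9 0 -1.2 0 1")

```text
t: 14.75
tool_pos: [0.2669, -0.2167, 0.3147]
tool_rot: [3.103, -0.598, 2.996]
wrist_force: [0.1, 0.3, 0.1]
width: 0.0856
finger_force: 0.0
```

```bash
python3 -c "
from k import *;st()"
```

```text
14.75 [-0.517  0.42   0.307  2.036 -0.169 -0.309] [ 0.2669 -0.2167  0.3147] F [0.1 0.3 0.1] w 0.0856 ff 0.0
tilt 34.34 az of fingers 167.8 R [[-0.8176, 0.1664, -0.5512], [0.1199, 0.9856, 0.1196], [0.5632, 0.0317, -0.8257]]
```

Emit:
carry_out(deltas="1.2 0 -1.8 0 1;1.2 0 -1.8 0 1;1.2 0 -1.8 0 1")

```text
t: 15.0
tool_pos: [0.2491, -0.2144, 0.3341]
tool_rot: [3.119, -0.562, 2.995]
wrist_force: [-0.1, 0.6, 0.7]
width: 0.0856
finger_force: 0.0
```

```bash
python3 -c "
from k import *;st()"
```

```text
15.0 [-0.528  0.35   0.279  2.036 -0.179 -0.326] [ 0.2491 -0.2144  0.3341] F [-0.1  0.6  0.7] w 0.0856 ff 0.0
tilt 32.24 az of fingers 169.2 R [[-0.8369, 0.1582, -0.524], [0.1239, 0.9872, 0.1002], [0.5332, 0.0189, -0.8458]]
```

Emit:
carry_out(deltas="1.2 0 -1.8 0 1;1.2 0 -1.8 0 1;1.2 0 -1.8 0 1")

```text
t: 15.25
tool_pos: [0.232, -0.2133, 0.3513]
tool_rot: [3.135, -0.527, 2.993]
wrist_force: [0.7, 0.1, -0.8]
width: 0.0853
finger_force: 0.0
```

```bash
python3 - <<'E'
from k import *
s,R=st();im=get_image("top");im2=get_image("scene")
for n,I,uv in(("top",im,(238,254)),("scene",im2,(353,213))):
    x,y=uv;c=I[y-14:y+15,x-14:x+15];g=c.min(2);r=c[:,:,2];m=((r>110)).astype(np.uint8)
    k,l,stt,ce=cv2.connectedComponentsWithStats(m);i=l[14,14];print(n,stt[i],ce[i]+[x-14,y-14],plane(n,ce[i]+[x-14,y-14],.062))
g=np.array([.553,.182,.04])-.0*R[:,2]
plan([[.30,-.12,.27],[.33,.1,.25],[.45,.17,.17],[.553,.182,.115],[.553,.182,.042]],R)
E
```

```text
15.25 [-0.543  0.286  0.256  2.036 -0.188 -0.345] [ 0.232  -0.2133  0.3513] F [ 0.7  0.1 -0.8] w 0.0853 ff 0.0
tilt 30.17 az of fingers 170.8 R [[-0.855, 0.151, -0.4961], [0.1278, 0.9885, 0.0807], [0.5026, 0.0056, -0.8645]]
top [  6   4  18  18 253] [238.1541502  252.75889328] [0.55369152 0.18248982 0.062     ]
scene [  7   8  14  11 125] [352.464 212.144] [0.5549042 0.1823603 0.062    ]
5 x [-1.75  2.04  0.89] err 0.0 spd 0.48 q [-0.31  0.33  0.11  1.87 -0.07 -0.14] end [ 0.3  -0.12  0.27]
8 x [-0.09  2.77  0.25] err 0.0 spd 0.57 q [0.15 0.35 0.1  1.82 0.15 0.26] end [0.33 0.1  0.25]
6 x [-2.23  1.45  0.25] err 0.0 spd 0.54 q [0.23 0.66 0.39 1.79 0.19 0.33] end [0.45 0.17 0.17]
5 x [-2.28  0.54 -0.05] err 0.0 spd 0.86 q [0.21 0.96 0.82 1.92 0.18 0.32] end [0.553 0.182 0.115]
3 x [-1.22 -0.01  2.1 ] err 0.0 spd 0.44 q [0.21 0.98 0.67 1.75 0.18 0.32] end [0.553 0.182 0.042]
```

Emit:
carry_out(deltas="-1.75 2 0.9 0 1;-1.75 2 0.9 0 1;-1.75 2 0.9 0 1;-1.75 2 0.9 0 1;-1.75 2 0.9 0 1;-0.1 2.8 0.25 0 1;-0.1 2.8 0.25 0 1;-0.1 2.8 0.25 0 1;-0.1 2.8 0.25 0 1;-0.1 2.8 0.25 0 1;-0.1 2.8 0.25 0 1;-0.1 2.8 0.25 0 1;-0.1 2.8 0.25 0 1", grip_force=20)

```text
t: 16.43
tool_pos: [0.3309, 0.1014, 0.2479]
tool_rot: [3.135, -0.529, 2.993]
wrist_force: [1.1, -1.6, 0.3]
width: 0.0856
finger_force: 0.0
```

Emit:
carry_out(deltas="-2.2 1.45 0.25 0 1;-2.2 1.45 0.25 0 1;-2.2 1.45 0.25 0 1;-2.2 1.45 0.25 0 1;-2.2 1.45 0.25 0 1;-2.2 1.45 0.25 0 1;-2.3 0.5 0 0 1;-2.3 0.5 0 0 1;-2.3 0.5 0 0 1;-2.3 0.5 0 0 1;-2.3 0.5 0 0 1;0 0 0 0 1")

```text
t: 17.43
tool_pos: [0.5526, 0.1802, 0.1065]
tool_rot: [3.137, -0.533, 2.992]
wrist_force: [-0.5, -0.0, -0.5]
width: 0.0856
finger_force: 0.0
```

```bash
python3 - <<'E'
from k import *
s,R=st();cv2.imwrite("pics/w1.png",get_image("wrist"))
plan([[.554,.1825,.042]],R)
E
```

```text
17.43 [0.209 0.989 0.84  1.925 0.184 0.313] [0.5526 0.1802 0.1065] F [-0.5 -0.  -0.5] w 0.0856 ff 0.0
tilt 30.54 az of fingers 170.9 R [[-0.8517, 0.1518, -0.5016], [0.1286, 0.9884, 0.0807], [0.5081, 0.0042, -0.8613]]
3 x [-1.17  0.08  1.87] err 0.0 spd 0.6 q [0.21 0.99 0.69 1.77 0.19 0.32] end [0.554 0.182 0.042]
```

View pics/w1.png

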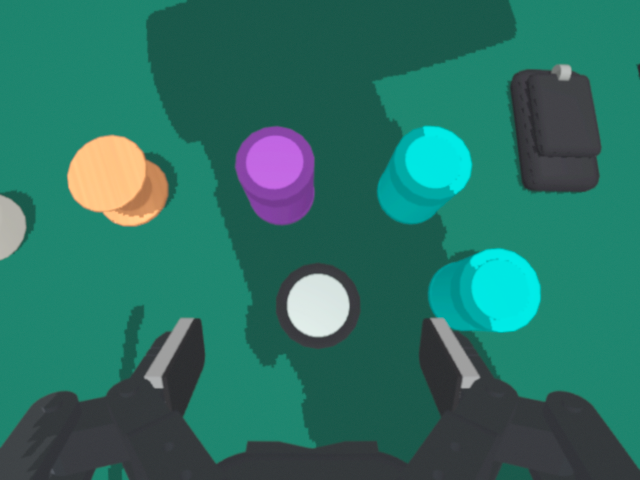

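The wrist view shows the loupe ring at (318,306), centred between the pads (midline about 312). The nearest turquoise cylinder is about 110 mm to the side, so it's clear to descend and grip.

Emit:
carry_out(deltas="-0.9 0.1 1.4 0 1;-0.9 0.1 1.4 0 1;-0.9 0.05 1.4 0 1;-0.8 0 1.4 0 1;0 0 0 0 1;0 0 0 0 0.3;0 0 0 0 0.2;0 0 0 0 0;0 0 0 0 -0.2;0 0 0 0 -0.5;0 0 0 0 -0.5;0 0 0 0 -0.5;0 0 0 0 -0.5", grip_force=22)

```text
t: 18.57
tool_pos: [0.5547, 0.1834, 0.0481]
tool_rot: [3.132, -0.525, 2.994]
wrist_force: [3.0, 0.4, 23.4]
width: 0.0212
finger_force: 11.4
```

```bash
python3 -c "
from k import *;st()"
```

```text
18.57 [0.212 0.996 0.712 1.781 0.187 0.316] [0.5547 0.1834 0.0481] F [ 3.   0.4 23.4] w 0.0212 ff 11.4
tilt 30.1 az of fingers 170.5 R [[-0.8557, 0.152, -0.4946], [0.1274, 0.9884, 0.0832], [0.5015, 0.0082, -0.8651]]
```

```bash
python3 - <<'E'
from k import *
w=get_image("wrist");s=get_image("scene")[150:270,290:430]
cv2.imwrite("pics/w2.png",np.hstack([cv2.resize(w,(400,300)),cv2.resize(s,(350,300))]))
E
```

```text
(no output)
```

View pics/w2.png

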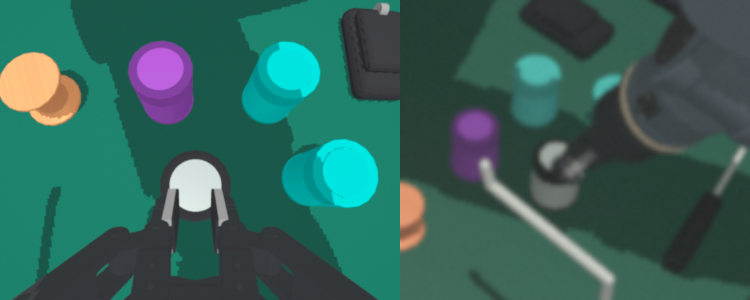

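The loupe slipped forward out of the closing pads, which stand farther back when open. It's still upright. I'll open, rise and measure again.

Emit:
carry_out(deltas="0 0 0 0 0;0 0 0 0 1;0 0 0 0 1;0 0 0 0 1;0 0 0 0 1;0 0 0 0 1;0.8 0 -1.4 0 1;0.8 0 -1.4 0 1;0.8 0 -1.4 0 1;0.8 0 -1.4 0 1;0 0 0 0 1")

```text
t: 19.58
tool_pos: [0.5552, 0.1826, 0.1128]
tool_rot: [3.133, -0.525, 2.994]
wrist_force: [-0.0, 0.5, 0.6]
width: 0.0858
finger_force: 0.0
```

```bash
python3 - <<'E'
from k import *
s,R=st();P=camera_params("wrist");w=get_image("wrist");cv2.imwrite("pics/w3.png",w)
g=w.min(2);m=(g>170).astype(np.uint8);k,l,t,c=cv2.connectedComponentsWithStats(m)
for i in range(1,k):
    if t[i][4]>300: print(t[i],c[i],plane("wrist",c[i],.062,P))
E
```

```text
19.58 [0.212 0.988 0.859 1.936 0.185 0.315] [0.5552 0.1826 0.1128] F [-0.   0.5  0.6] w 0.0858 ff 0.0
tilt 30.07 az of fingers 170.6 R [[-0.856, 0.1514, -0.4943], [0.1274, 0.9884, 0.0822], [0.5011, 0.0074, -0.8654]]
[   0  195   25   62 1132] [  9.87897527 224.64664311] [ 0.4781509  -0.00225925  0.062     ]
[ 283  271   60   60 2838] [312.46335447 300.49048626] [0.55397787 0.18321055 0.062     ]
```

View pics/w3.png

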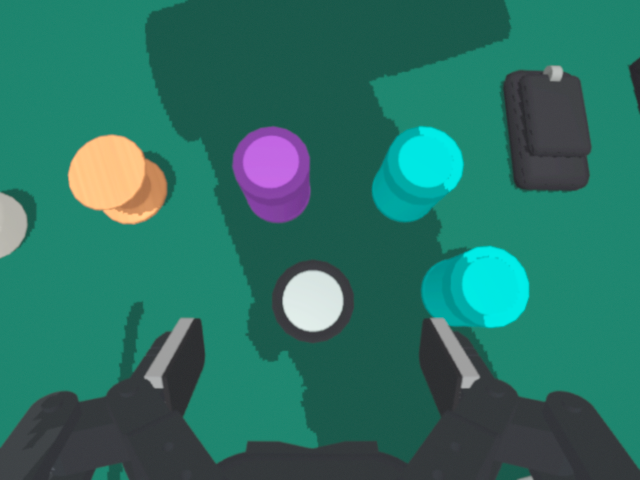

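```bash
python3 - <<'E'
from k import *
s,R=st();P=camera_params("wrist");p=np.array(s['tool_pos'])
for uv,sg in [((180,318),-1),((202,320),-1),((202,358),-1),((148,382),-1),((172,384),-1),((422,320),1),((445,318),1),((422,358),1),((478,382),1),((454,384),1)]:
    o,d=ray("wrist",uv,P);o=R.T@(o-p);d=R.T@d
    for Y in(.043,.057):
        t=(sg*Y-o[1])/d[1];print(uv,Y,((o+d*t)*1e3).round(1),end=' ')
    print()
print('cam in tool',(o*1e3).round(1))
T=np.array(P["world_to_cam"]);print((T[:3,:3]@R).round(3))
E
```

```text
19.63 [0.212 0.988 0.856 1.933 0.185 0.315] [0.5552 0.1826 0.1112] F [-0.   0.9 -0.4] w 0.0856 ff 0.0
tilt 30.12 az of fingers 170.6 R [[-0.8556, 0.1514, -0.4951], [0.1275, 0.9884, 0.082], [0.5018, 0.007, -0.865]]
(180, 318) 0.043 [ 21.3 -43.  -54. ] (180, 318) 0.057 [  0.3 -57.  -18.3] 
(202, 320) 0.043 [  7.7 -43.  -32.3] (202, 320) 0.057 [-17.8 -57.   10.6] 
(202, 358) 0.043 [ -6.1 -43.  -37.5] (202, 358) 0.057 [-36.1 -57.    3.7] 
(148, 382) 0.043 [ 18.3 -43.  -81.5] (148, 382) 0.057 [ -3.7 -57.  -54.8] 
(172, 384) 0.043 [  6.2 -43.  -67.5] (172, 384) 0.057 [-19.8 -57.  -36.3] 
(422, 320) 0.043 [  6.4  43.  -30.1] (422, 320) 0.057 [-18.8  57.   12.3] 
(445, 318) 0.043 [ 20.6  43.  -52.8] (445, 318) 0.057 [ -0.   57.  -17.7] 
(422, 358) 0.043 [ -7.6  43.  -35.4] (422, 358) 0.057 [-37.3  57.    5.3] 
(478, 382) 0.043 [ 17.8  43.  -80.9] (478, 382) 0.057 [ -3.7  57.  -54.8] 
(454, 384) 0.043 [  5.9  43.  -67.1] (454, 384) 0.057 [-19.5  57.  -36.6] 
cam in tool [  84.8   -0.6 -162.2]
[[ 0.001  1.    -0.   ]
 [-0.945  0.001 -0.328]
 [-0.328  0.     0.945]]
```

The wrist camera puts the open pad tips about 33 mm behind the reported TCP. That matches the failed close, where the tips rested on the ring with TCP z=0.048. I'll use that offset: go deeper, then check the force and view before closing.

Emit:
carry_out(deltas="-0.7 0 2.1 0 1;-0.7 0 2.1 0 1;-0.7 0 2.1 0 1;-0.7 0 2.1 0 1;-0.6 0 2.1 0 1;0 0 0 0 1")

```text
t: 20.13
tool_pos: [0.5282, 0.1862, -0.0018]
tool_rot: [3.137, -0.534, 2.992]
wrist_force: [-0.4, -0.4, -0.6]
width: 0.0854
finger_force: 0.0
```

```bash
python3 - <<'E'
from k import *
s,R=st();P=camera_params("wrist");w=get_image("wrist");sc=get_image("scene")[150:270,290:430]
cv2.imwrite("pics/w4.png",np.hstack([cv2.resize(w,(400,300)),cv2.resize(sc,(350,300))]))
g=w.min(2);m=(g>170).astype(np.uint8);k,l,t,c=cv2.connectedComponentsWithStats(m)
for i in range(1,k):
    if t[i][4]>300: print(t[i],c[i],plane("wrist",c[i],.062,P))
E
```

```text
20.13 [0.225 0.964 0.515 1.624 0.191 0.326] [ 0.5282  0.1862 -0.0018] F [-0.4 -0.4 -0.6] w 0.0854 ff 0.0
tilt 30.59 az of fingers 171.0 R [[-0.8512, 0.151, -0.5026], [0.1282, 0.9885, 0.08], [0.5089, 0.0036, -0.8608]]
[  257   314   122   126 11993] [317.14566831 376.41741016] [0.55422271 0.18311739 0.062     ]
```

View pics/w4.png

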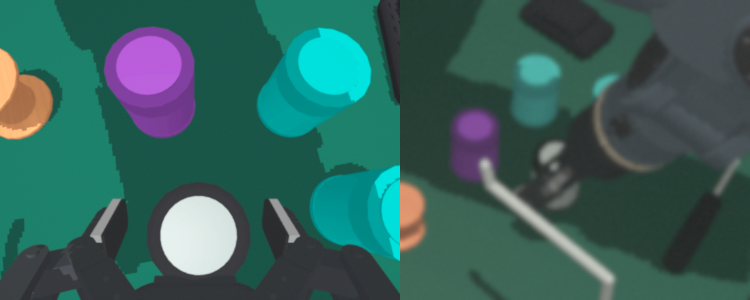

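The loupe sits between the pads, with no contact force at this depth, so the offset is confirmed. Closing gently now.

Emit:
carry_out(deltas="0 0 0 0 0.6;0 0 0 0 0.4;0 0 0 0 0.3;0 0 0 0 0.2;0 0 0 0 0.1;0 0 0 0 0;0 0 0 0 -0.1;0 0 0 0 -0.2;0 0 0 0 -0.2;0 0 0 0 -0.2", grip_force=22)

```text
t: 21.07
tool_pos: [0.5318, 0.1867, 0.0029]
tool_rot: [3.134, -0.527, 2.993]
wrist_force: [2.8, -0.5, 6.3]
width: 0.0493
finger_force: 22.3
```

The loupe is held (49 mm, 22 N). Planning the carry.

```bash
python3 - <<'E'
from k import *
s,R=st();o=np.array([-.0222,.0037,.0029])
C=np.array([.539,-.177,0]);bx=np.array([.986,-.165,0]);by=np.array([.165,.986,0])
B=lambda x,y,z:C+bx*x+by*y+[0,0,z]
L=[[.554,.183,.02],[.545,.183,.10],[.43,.12,.115],[.40,0.,.115],[.45,-.055,.11],[.515,-.055,.09],B(.015,.115,.035),B(.015,0,.035),B(.012,0,.015),B(.003,0,.008)]
plan([np.array(l)+o for l in L],R,step=.025)
E
```

```text
21.07 [0.224 0.961 0.524 1.629 0.191 0.326] [0.5318 0.1867 0.0029] F [ 2.8 -0.5  6.3] w 0.0493 ff 22.3
tilt 30.19 az of fingers 170.6 R [[-0.8549, 0.1515, -0.4961], [0.1277, 0.9884, 0.0818], [0.5028, 0.0066, -0.8644]]
1 x [ 1.    0.01 -1.73] err 0.0 spd 0.25 q [0.23 0.94 0.53 1.66 0.19 0.33] end [0.532 0.187 0.023]
4 x [ 1.2  -0.02 -1.62] err 0.0 spd 0.27 q [0.23 0.87 0.61 1.8  0.19 0.33] end [0.523 0.187 0.103]
6 x [ 1.63 -1.33  0.65] err 0.0 spd 0.8 q [0.17 0.58 0.11 1.6  0.16 0.28] end [0.408 0.124 0.118]
5 x [ 0.21 -2.46  0.1 ] err 0.0 spd 0.43 q [-0.04  0.51 -0.01  1.57  0.06  0.09] end [0.378 0.004 0.118]
3 x [-1.74 -1.56 -0.83] err 0.0 spd 0.49 q [-0.13  0.62  0.17  1.64  0.02  0.01] end [ 0.428 -0.051  0.113]
3 x [-2.19  0.32 -0.5 ] err 0.0 spd 0.62 q [-0.12  0.78  0.39  1.71  0.02  0.03] end [ 0.493 -0.051  0.093]
4 x [-1.96 -0.06  0.45] err 0.0 spd 0.46 q [-0.12  0.95  0.6   1.74  0.02  0.02] end [ 0.551 -0.062  0.038]
5 x [ 0.03 -2.3   0.  ] err 0.0 spd 0.31 q [-0.28  0.97  0.62  1.75 -0.06 -0.12] end [ 0.532 -0.176  0.038]
1 x [-0.75 -0.01  1.88] err 0.0 spd 0.34 q [-0.28  0.97  0.58  1.71 -0.06 -0.12] end [ 0.529 -0.175  0.018]
1 x [0.43 0.01 1.06] err 0.0 spd 0.43 q [-0.29  0.95  0.52  1.67 -0.06 -0.12] end [ 0.52  -0.174  0.011]
```

Emit:
carry_out(deltas="0.3 0 -0.5 0 -0.2;0.7 0 -1.2 0 -0.2;1.2 0 -1.6 0 -0.2;1.2 0 -1.6 0 -0.2;1.2 0 -1.6 0 -0.2;1.2 0 -1.6 0 -0.2;1.6 -1.3 0.6 0 -0.2;1.6 -1.3 0.6 0 -0.2;1.6 -1.3 0.6 0 -0.2;1.6 -1.3 0.6 0 -0.2;1.6 -1.3 0.6 0 -0.2;1.6 -1.3 0.6 0 -0.2", grip_force=24)

```text
t: 22.07
tool_pos: [0.4092, 0.125, 0.1188]
tool_rot: [3.134, -0.528, 2.993]
wrist_force: [0.1, -0.9, -0.3]
width: 0.0499
finger_force: 25.3
```

Emit:
carry_out(deltas="0.2 -2.5 0.1 0 -0.2;0.2 -2.5 0.1 0 -0.2;0.2 -2.5 0.1 0 -0.2;0.2 -2.5 0.1 0 -0.2;0.2 -2.5 0.1 0 -0.2;-1.7 -1.6 -0.8 0 -0.2;-1.7 -1.6 -0.8 0 -0.2;-1.7 -1.6 -0.8 0 -0.2")

```text
t: 22.73
tool_pos: [0.429, -0.0534, 0.1136]
tool_rot: [3.134, -0.527, 2.993]
wrist_force: [0.1, 0.3, -0.6]
width: 0.049
finger_force: 25.4
```

```bash
python3 - <<'E'
from k import *
s,R=st();o=np.array([-.0222,.0037,.0029])
C=np.array([.539,-.177,0]);bx=np.array([.986,-.165,0]);by=np.array([.165,.986,0])
B=lambda x,y,z:C+bx*x+by*y+[0,0,z]
L=[[.515,-.055,.09],B(.015,.115,.035),B(.015,0,.035),B(.012,0,.015),B(.003,0,.008)]
plan([np.array(l)+o for l in L],R,step=.02)
# loupe in wrist view: lens position, and basket black plate via top
P=camera_params("wrist");w=get_image("wrist");cv2.imwrite("pics/w5.png",w);g=w.min(2);m=(g>170).astype(np.uint8);k,l,t,c=cv2.connectedComponentsWithStats(m)
for i in range(1,k):
    if t[i][4]>800: print(t[i],c[i])
E
```

```text
22.73 [-0.135  0.635  0.188  1.651  0.014  0.012] [ 0.429  -0.0534  0.1136] F [ 0.1  0.3 -0.6] w 0.049 ff 25.4
tilt 30.22 az of fingers 170.7 R [[-0.8546, 0.1517, -0.4966], [0.128, 0.9884, 0.0817], [0.5033, 0.0062, -0.8641]]
4 x [-1.62  0.29 -0.34] err 0.0 spd 0.46 q [-0.12  0.78  0.39  1.72  0.02  0.03] end [ 0.493 -0.051  0.093]
5 x [-1.57 -0.05  0.36] err 0.0 spd 0.37 q [-0.12  0.96  0.6   1.74  0.02  0.02] end [ 0.551 -0.062  0.038]
6 x [ 0.03 -1.92  0.  ] err 0.0 spd 0.26 q [-0.28  0.97  0.63  1.75 -0.06 -0.12] end [ 0.532 -0.176  0.038]
2 x [-0.37 -0.    0.94] err 0.0 spd 0.17 q [-0.28  0.97  0.58  1.71 -0.06 -0.12] end [ 0.529 -0.175  0.018]
1 x [0.43 0.01 1.06] err 0.0 spd 0.43 q [-0.29  0.95  0.52  1.67 -0.06 -0.12] end [ 0.52  -0.174  0.011]
[  254   304   116   120 10995] [311.50086403 363.38171896]
[ 143  439   46   41 1202] [170.21048253 463.3202995 ]
```

Emit:
carry_out(deltas="-1.6 0.3 -0.35 0 -0.2;-1.6 0.3 -0.35 0 -0.2;-1.6 0.3 -0.35 0 -0.2;-1.6 0.3 -0.35 0 -0.2;-1.6 0 0.35 0 -0.2;-1.6 0 0.35 0 -0.2;-1.6 0 0.35 0 -0.2;-1.6 0 0.35 0 -0.2;-1.6 0 0.35 0 -0.2;0 0 0 0 -0.2")

```text
t: 23.62
tool_pos: [0.552, -0.0586, 0.0352]
tool_rot: [3.135, -0.53, 2.993]
wrist_force: [-1.2, -0.9, -1.2]
width: 0.0494
finger_force: 29.8
```

Emit:
carry_out(deltas="0 -1.6 0 0 -0.2;0 -1.6 0 0 -0.2;0 -1.6 0 0 -0.2;0 -1.6 0 0 -0.2;0 -1.6 0 0 -0.2;0 -1.6 0 0 -0.2;0 -1.6 0 0 -0.2;0 0 0 0 -0.2")

```text
t: 24.28
tool_pos: [0.5338, -0.1729, 0.0368]
tool_rot: [3.135, -0.528, 2.99]
wrist_force: [-0.1, -0.7, -0.2]
width: 0.0494
finger_force: 29.8
```

```bash
python3 - <<'E'
from k import *
s,R=st();o=np.array([-.0222,.0037,.0029])
C=np.array([.539,-.177,0]);bx=np.array([.986,-.165,0]);by=np.array([.165,.986,0])
l=np.array(s['tool_pos'])-o-C;print('loupe in basket',l@bx,l@by,l[2])
B=lambda x,y,z:C+bx*x+by*y+[0,0,z]
plan([B(.012,0,.018)+o,B(.003,0,.008)+o],R,step=.01)
E
```

```text
24.28 [-0.279  0.987  0.659  1.768 -0.058 -0.11 ] [ 0.5338 -0.1729  0.0368] F [-0.1 -0.7 -0.2] w 0.0494 ff 29.8
tilt 30.25 az of fingers 170.6 R [[-0.8539, 0.1541, -0.4971], [0.1304, 0.988, 0.0823], [0.5038, 0.0054, -0.8638]]
loupe in basket 0.016737983784658593 0.0032049015341721132 0.033920417929331835
2 x [-0.19 -0.16  0.81] err 0.0 spd 0.39 q [-0.28  0.97  0.59  1.71 -0.06 -0.11] end [ 0.529 -0.175  0.021]
2 x [0.14 0.   0.66] err 0.0 spd 0.24 q [-0.29  0.95  0.53  1.67 -0.06 -0.12] end [ 0.52  -0.174  0.011]
```

Emit:
carry_out(deltas="-0.2 -0.15 0.8 0 -0.2;-0.2 -0.15 0.8 0 -0.2;0.15 0 0.6 0 -0.2;0.15 0 0.6 0 -0.2;0 0 0 0 -0.2", grip_force=20)

```text
t: 24.7
tool_pos: [0.5199, -0.1693, 0.0107]
tool_rot: [3.134, -0.53, 2.994]
wrist_force: [-0.7, 0.4, -1.4]
width: 0.0498
finger_force: 29.8
```

Emit:
carry_out(deltas="-0.05 0 0.1 0 -0.2;0 0 0 0 -0.2")

```text
t: 24.87
tool_pos: [0.5211, -0.1697, 0.0108]
tool_rot: [3.134, -0.528, 2.994]
wrist_force: [-0.0, 0.8, -0.9]
width: 0.0492
finger_force: 29.8
```

Emit:
carry_out(deltas="-0.05 0 0.1 0 -0.2;0 0 0 0 -0.2")

```text
t: 25.03
tool_pos: [0.5212, -0.1699, 0.0097]
tool_rot: [3.134, -0.528, 2.993]
wrist_force: [-0.5, -0.2, -1.0]
width: 0.0497
finger_force: 29.8
```

Emit:
carry_out(deltas="-0.05 -0.3 0.1 0 -0.2;0 0 0 0 -0.2")

```text
t: 25.2
tool_pos: [0.5205, -0.1734, 0.0085]
tool_rot: [3.135, -0.528, 2.993]
wrist_force: [-0.1, 0.3, -1.1]
width: 0.0495
finger_force: 29.8
```

Emit:
carry_out(deltas="-0.05 0 0.08 0 -0.2;0 0 0 0 -0.2")

```text
t: 25.37
tool_pos: [0.5205, -0.173, 0.0076]
tool_rot: [3.134, -0.528, 2.993]
wrist_force: [-0.4, 0.4, -0.3]
width: 0.0493
finger_force: 29.8
```

Emit:
carry_out(deltas="-0.05 0 0.08 0 -0.2;0 0 0 0 -0.2")

```text
t: 25.53
tool_pos: [0.5206, -0.173, 0.0071]
tool_rot: [3.135, -0.528, 2.993]
wrist_force: [-0.5, -0.5, 2.0]
width: 0.0494
finger_force: 30.0
```

Emit:
carry_out(deltas="0 0 0 0 0.25;0 0 0 0 0.3;0 0 0 0 0.4;0 0 0 0 0.5;0 0 0 0 0.6;0 0 0 0 0.7;0 0 0 0 0.7;0 0 0 0 0.7")

```text
t: 26.2
tool_pos: [0.5206, -0.1729, 0.0068]
tool_rot: [3.134, -0.528, 2.993]
wrist_force: [0.2, 0.4, 0.4]
width: 0.0725
finger_force: 0.0
```

```bash
python3 - <<'E'
from k import *
s,R=st();p=np.array(s['tool_pos'])
bx=np.array([.986,-.165,0]);by=np.array([.165,.986,0]);z=np.array([0,0,1])
plan([p+bx*.02+z*.012,p+bx*.055+z*.03,p+bx*.06+z*.065],R,step=.02)
P=camera_params("wrist");w=get_image("wrist");cv2.imwrite("pics/w6.png",w);g=w.min(2);m=(g>170).astype(np.uint8);k,l,t,c=cv2.connectedComponentsWithStats(m)
for i in range(1,k):
    if t[i][4]>800: print(t[i],c[i],plane("wrist",c[i],.067,P))
E
```

```text
26.2 [-0.283  0.969  0.545  1.672 -0.061 -0.117] [ 0.5206 -0.1729  0.0068] F [0.2 0.4 0.4] w 0.0725 ff 0.0
tilt 30.26 az of fingers 170.7 R [[-0.8543, 0.1514, -0.4973], [0.1277, 0.9885, 0.0815], [0.5039, 0.0061, -0.8638]]
2 x [-0.56 -0.01 -1.02] err 0.0 spd 0.5 q [-0.28  1.    0.65  1.74 -0.06 -0.11] end [ 0.54  -0.176  0.019]
3 x [-0.7  -0.01 -1.11] err 0.0 spd 0.84 q [-0.28  1.12  0.93  1.91 -0.06 -0.11] end [ 0.575 -0.182  0.037]
2 x [ 0.67  0.01 -1.64] err 0.0 spd 0.66 q [-0.27  1.15  1.08  2.03 -0.06 -0.11] end [ 0.58  -0.183  0.072]
[   0  126  102   87 1402] [ 45.23466476 167.55848787] [ 0.46514784 -0.25887458  0.067     ]
[ 126  206   44  181 1729] [141.66107577 293.02197802] [ 0.51329865 -0.22767256  0.067     ]
[225 209  95  13 833] [272.04201681 215.04681873] [ 0.49409437 -0.18299027  0.067     ]
[ 158  224   88  137 6024] [195.4438911  279.21945551] [ 0.51143743 -0.21006237  0.067     ]
[ 240  226   91   57 4137] [280.58714044 253.29876722] [ 0.50717694 -0.18193364  0.067     ]
[  255   305   115   118 10778] [312.13564669 363.64882167] [ 0.54273039 -0.17705438  0.067     ]
[ 212  408   60   33 1135] [240.87400881 425.86784141] [ 0.55754909 -0.20101192  0.067     ]
```

The loupe stands in the basket at about +4 mm in x, and the lens looks round and undistorted. Backing out the way I came in.

Emit:
carry_out(deltas="-0.55 0 -1 0 0.7;-0.55 0 -1 0 0.7;0.25 0 -1.2 0 0.7;0.25 0 -1.2 0 0.7;0.25 0 -1.3 0 0.7;0 0 0 0 0.7")

```text
t: 26.75
tool_pos: [0.553, -0.1783, 0.056]
tool_rot: [3.135, -0.525, 2.993]
wrist_force: [0.3, 0.0, -0.6]
width: 0.0727
finger_force: 0.0
```

```bash
python3 - <<'E'
from k import *
s,R=st();p=np.array(s['tool_pos'])
bx=np.array([.986,-.165,0]);by=np.array([.165,.986,0]);z=np.array([0,0,1])
a=p+by*.125
plan([a,a-bx*.05+z*.005,[.42,-.045,.12],[.35,-.05,.2]],R,step=.025)
E
```

```text
26.75 [-0.278  1.042  0.822  1.873 -0.058 -0.112] [ 0.553  -0.1783  0.056 ] F [ 0.3  0.  -0.6] w 0.0727 ff 0.0
tilt 30.1 az of fingers 170.7 R [[-0.8557, 0.1513, -0.4949], [0.128, 0.9885, 0.0808], [0.5015, 0.0057, -0.8652]]
5 x [-0.04  2.5  -0.01] err 0.0 spd 0.4 q [-0.11  1.01  0.76  1.85  0.03  0.03] end [ 0.574 -0.055  0.056]
3 x [1.52 0.02 0.69] err 0.0 spd 0.8 q [-0.11  0.87  0.49  1.72  0.03  0.04] end [ 0.524 -0.047  0.061]
5 x [ 2.38 -0.27  0.02] err 0.0 spd 0.62 q [-0.12  0.6   0.15  1.64  0.02  0.02] end [ 0.42  -0.045  0.12 ]
5 x [ 1.99 -0.3  -0.7 ] err 0.0 spd 0.37 q [-0.15  0.42  0.06  1.74  0.01  0.  ] end [ 0.35 -0.05  0.2 ]
```

Emit:
carry_out(deltas="0 2.4 0 0 0.7;0 2.4 0 0 0.7;0 2.4 0 0 0.5;0 2.4 0 0 0;0 2 0 0 -0.2;1.5 0 0.6 0 -0.2;1.5 0 0.6 0 -0.2;1.5 0 0.6 0 -0.2;2.4 -0.3 0 0 -0.2;2.4 -0.3 0 0 -0.2;2.4 -0.3 0 0 -0.2;2.4 -0.3 0 0 -0.2;2.4 -0.3 0 0 -0.2;2 -0.3 -0.7 0 -0.2;2 -0.3 -0.7 0 -0.2;2 -0.3 -0.7 0 -0.2;2 -0.3 -0.7 0 -0.2;2 -0.3 -0.7 0 -0.2")

```text
t: 28.25
tool_pos: [0.3458, -0.0605, 0.2032]
tool_rot: [3.134, -0.528, 2.993]
wrist_force: [-0.0, 0.6, 0.2]
width: 0.0337
finger_force: 0.0
```

```bash
python3 - <<'E'
from k import *
s,R=st()
# loupe and basket check
for n in("top","scene"): cv2.imwrite(f"pics/{n}2.png",get_image(n))
q,er=ik(np.array([.35,-.06,.49]),R,s['qpos']);print(q,er)
E
```

```text
28.25 [-0.17   0.422  0.07   1.747 -0.004 -0.018] [ 0.3458 -0.0605  0.2032] F [-0.   0.6  0.2] w 0.0337 ff 0.0
tilt 30.26 az of fingers 170.7 R [[-0.8542, 0.1514, -0.4973], [0.1277, 0.9885, 0.0815], [0.504, 0.0062, -0.8637]]
[-0.1672034   0.08240341  0.50433975  2.035      -0.00288145 -0.01758082] 0.4858576080267725
```

Emit:
carry_out(deltas="1.5 0 -2.6 0 0;1.5 0 -2.6 0 0;1.5 0 -2.6 0 0;1.4 0 -2.6 0 0;1.3 0 -2.6 0 0;1.2 0 -2.6 0 0;1 0 -2.6 0 0;0.8 0 -2.6 0 0")

```text
t: 29.02
tool_pos: [0.3315, -0.0592, 0.3479]
tool_rot: [3.136, -0.454, 2.993]
wrist_force: [-0.3, 0.1, -0.4]
width: 0.043
finger_force: 0.0
```

```bash
python3 -c "
from k import *;st()"
```

```text
29.02 [-0.172  0.32   0.33   2.035 -0.005 -0.021] [ 0.3315 -0.0592  0.3479] F [-0.3  0.1 -0.4] w 0.043 ff 0.0
tilt 25.99 az of fingers 170.8 R [[-0.889, 0.1505, -0.4325], [0.1333, 0.9886, 0.0702], [0.4382, 0.0047, -0.8989]]
```

Emit:
carry_out(deltas="0.5 0 -4 0 0;0.5 0 -4 0 0;0.5 0 -4 0 0;0.5 0 -4 0 0;0.5 0 -4 0 0;0.5 0 -4 0 0;0.5 0 -4 0 0;0.5 0 -4 0 0")

```text
t: 29.68
tool_pos: [0.3488, -0.0624, 0.4118]
tool_rot: [-3.142, -0.234, 2.992]
wrist_force: [-0.2, -0.3, -0.9]
width: 0.0428
finger_force: 0.0
```

```bash
python3 -c "
from k import *;st()"
```

```text
29.68 [-0.172  0.202  0.433  2.036 -0.005 -0.022] [ 0.3488 -0.0624  0.4118] F [-0.2 -0.3 -0.9] w 0.0428 ff 0.0
tilt 13.41 az of fingers 171.5 R [[-0.9619, 0.149, -0.2293], [0.1449, 0.9888, 0.0345], [0.2319, -0.0001, -0.9727]]
```

Emit:
carry_out(deltas="0.3 0 -4 0 0;0.3 0 -4 0 0;0.3 0 -4 0 0;0.3 0 -4 0 0;0.3 0 -4 0 0;0.3 0 -4 0 0;0.3 0 -4 0 0;0.3 0 -4 0 0")

```text
t: 30.35
tool_pos: [0.3455, -0.0617, 0.4852]
tool_rot: [-3.136, -0.011, 2.993]
wrist_force: [0.4, -0.8, -0.4]
width: 0.043
finger_force: 0.0
```

```bash
python3 -c "
from k import *;st()"
```

```text
30.35 [-0.172  0.066  0.521  2.036 -0.005 -0.023] [ 0.3455 -0.0617  0.4852] F [ 0.4 -0.8 -0.4] w 0.043 ff 0.0
tilt 0.68 az of fingers -162.7 R [[-0.9889, 0.1483, -0.0113], [0.1483, 0.9889, -0.0035], [0.0107, -0.0052, -0.9999]]
```

```bash
python3 - <<'E'
from k import *
def dark(I):
    c=I[240:270,392:432];m=(c.max(2)<80).astype(np.uint8);m&=(c[:,:,1].astype(int)-c[:,:,2]<25).astype(np.uint8)
    k,l,t,ce=cv2.connectedComponentsWithStats(m);i=1+t[1:,4].argmax();pts=np.argwhere(l==i)[:,::-1].astype(np.float32);r=cv2.minAreaRect(pts);return t[i],ce[i]+[392,240],r[1:]
for f in("top0","top2"):
    t,c,r=dark(cv2.imread(f"pics/{f}.png"));print(f,t,c,r,plane("top",c,.205))
I=cv2.imread("pics/top2.png")
P=I[200:300,360:445];
# lens in top: bright area seen now?
s,R=st()
a=np.array([.539,-.1765])
plan([[.42,-.11,.40],[a[0],a[1],.30],[a[0],a[1],.24]],R,step=.035)
E
```

```text
top0 [ 6 12 26  7 97] [410.48453608 255.17525773] ((25.31744384765625, 3.7811765670776367), 9.462321281433105) [ 0.53779552 -0.1729036   0.205     ]Traceback (most recent call last):
  File "<stdin>", line 6, in <module>
  File "<stdin>", line 4, in dark
ValueError: attempt to get argmax of an empty sequence
```

```bash
python3 - <<'E'
from k import *
s,R=st();p=np.array(s['tool_pos']);w=np.array([.5385,-.1755,.27])
print((w-p)@R*100)
q,er=ik(w,R@e('z',90,degrees=True).as_matrix(),np.r_[s['qpos'][:5],1.5]);print(q,er)
E
```

```text
30.35 [-0.172  0.066  0.521  2.036 -0.005 -0.023] [ 0.3455 -0.0617  0.4852] F [ 0.4 -0.8 -0.4] w 0.043 ff 0.0
tilt 0.68 az of fingers -162.7 R [[-0.9889, 0.1483, -0.0113], [0.1483, 0.9889, -0.0035], [0.0107, -0.0052, -0.9999]]
[-21.00507488  -8.28188184  21.34404721]
[-0.31108551  0.36784469  0.32183516  1.53446835 -0.0068051   1.40860936] 1.5817207146754737e-10
```

Emit:
carry_out(deltas="-2 -0.8 2.6 0 0.5;-3 -1.2 2.6 0 1;-3 -1.2 2.6 0 1;-3 -1.2 2.6 0 1;-3 -1.2 2.6 0 1;-3 -1.2 2.6 0 1;-3 -1.2 2 0 1;-1 -0.4 0.6 0 1")

```text
t: 31.02
tool_pos: [0.5398, -0.178, 0.2959]
tool_rot: [-3.137, -0.017, 2.992]
wrist_force: [-0.8, 0.3, -0.9]
width: 0.0858
finger_force: 0.0
```

Emit:
carry_out(deltas="0 0 0.2 7 1;0 0 0.2 7 1;0 0 0.2 7 1;0 0 0.2 7 1;0 0 0.2 7 1;0 0 0.2 7 1;0 0 0.2 7 1;0 0 0.2 7 1;0 0 0.2 7 1;0 0 0.2 7 1;0 0 0.2 7 1;0 0 0.2 7 1;0 0 0.2 7 1;0 0 0 0 1")

```text
t: 32.18
tool_pos: [0.5379, -0.1765, 0.2744]
tool_rot: [-3.129, 0.006, 1.398]
wrist_force: [0.6, -0.3, 0.3]
width: 0.0856
finger_force: 0.0
```

```bash
python3 - <<'E'
from k import *
s,R=st();P=camera_params("wrist");w=get_image("wrist");cv2.imwrite("pics/w7.png",w)
T=np.array(P["world_to_cam"]);K=np.array([[P["fx"],0,P["cx"]],[0,P["fy"],P["cy"]],[0,0,1]])
pr=lambda X:cv2.projectPoints(np.array([X],float),cv2.Rodrigues(T[:3,:3])[0],T[:3,3],K,np.array(P["D"]))[0].ravel()
print('plate proj',pr([.539,-.1765,.21]),'lens proj',pr([.5427,-.177,.067]))
for lo,nm in((60,'dark'),):
    m=(w.max(2)<lo).astype(np.uint8);k,l,t,c=cv2.connectedComponentsWithStats(m)
    for i in range(1,k):
        if t[i][4]>200: print(nm,t[i],c[i].round(1))
E
```

```text
32.18 [-0.313  0.372  0.34   1.55  -0.007  1.431] [ 0.5379 -0.1765  0.2744] F [ 0.6 -0.3  0.3] w 0.0856 ff 0.0
tilt 0.78 az of fingers -165.9 R [[0.1717, 0.9851, -0.0132], [0.9851, -0.1718, -0.0033], [-0.0055, -0.0125, -0.9999]]
plate proj [315.03285323 249.44910682] lens proj [319.40047965 198.09938133]
dark [    0     0   294   164 34578] [130.7  75.3]
dark [ 442  164  186  122 5650] [504.9 200.8]
dark [ 289  173   32  113 1720] [307.9 236. ]
dark [ 497  236   30  107 2073] [510.9 287.1]
dark [328 316  16  22 218] [335.6 326.5]
dark [    0   318   640   162 50390] [320.3 428.5]
dark [238 342  23  16 262] [249.  349.3]
dark [335 360  18  16 209] [343.8 367.6]
```

```bash
python3 - <<'E'
from k import *
w=cv2.imread("pics/w7.png");m=(w.max(2)<60).astype(np.uint8);k,l,t,c=cv2.connectedComponentsWithStats(m)
i=l[236,308];P=camera_params("wrist");print(i)
for r in range(174,288,8):
    x=np.where(l[r]==i)[0];print(r,(x.min(),x.max()) if len(x) else None)
for uv in[(300,200),(300,240),(300,270),(300,284)]: print(uv,plane("wrist",uv,.21,P).round(4))
print(w[230,280:335].max(1).tolist())
print(w[270,280:335].max(1).tolist())
E
```

```text
21
174 (np.int64(298), np.int64(302))
182 (np.int64(292), np.int64(300))
190 (np.int64(289), np.int64(294))
198 (np.int64(289), np.int64(292))
206 (np.int64(291), np.int64(317))
214 (np.int64(296), np.int64(317))
222 (np.int64(301), np.int64(317))
230 (np.int64(301), np.int64(317))
238 (np.int64(302), np.int64(318))
246 (np.int64(302), np.int64(319))
254 (np.int64(303), np.int64(318))
262 (np.int64(302), np.int64(320))
270 (np.int64(302), np.int64(320))
278 (np.int64(303), np.int64(320))
286 None
(300, 200) [ 0.5352 -0.1437  0.21  ]
(300, 240) [ 0.5308 -0.1688  0.21  ]
(300, 270) [ 0.5272 -0.1889  0.21  ]
(300, 284) [ 0.5255 -0.1987  0.21  ]
[185, 185, 185, 185, 187, 188, 189, 188, 185, 184, 185, 187, 186, 185, 186, 185, 186, 187, 182, 159, 100, 43, 26, 27, 28, 30, 29, 28, 29, 34, 32, 33, 34, 32, 29, 30, 25, 26, 62, 128, 175, 188, 190, 190, 189, 187, 186, 187, 188, 188, 189, 191, 192, 189, 187]
[89, 86, 85, 84, 85, 85, 83, 84, 85, 85, 85, 84, 83, 84, 84, 85, 84, 84, 84, 84, 84, 77, 57, 39, 34, 36, 41, 45, 48, 48, 49, 51, 50, 53, 55, 53, 52, 49, 46, 37, 45, 75, 83, 83, 85, 84, 85, 85, 85, 84, 83, 84, 84, 83, 84]
```

Emit:
carry_out(deltas="0 -0.15 2 0 1;0 0 2.4 0 1;0 0 2.4 0 1;0 0 2.4 0 1;0 0 2 0 1;0 0 1.2 0 1;0 0 0 0 1")

```text
t: 32.82
tool_pos: [0.5335, -0.1763, 0.148]
tool_rot: [-3.125, 0.005, 1.409]
wrist_force: [-1.3, -0.2, -0.2]
width: 0.0851
finger_force: 0.0
```

```bash
python3 -c "
from k import *;st()"
```

```text
32.82 [-0.315  0.374  0.023  1.236 -0.007  1.418] [ 0.5335 -0.1763  0.148 ] F [-1.3 -0.2 -0.2] w 0.0851 ff 0.0
tilt 0.98 az of fingers -173.0 R [[0.161, 0.9868, -0.017], [0.9869, -0.161, -0.0021], [-0.0048, -0.0164, -0.9999]]
```

Emit:
carry_out(deltas="0 0.25 0 0 0.6;0 0 0 0 0.3;0 0 0 0 0;0 0 0 0 -0.3;0 0 0 0 -0.5;0 0 0 0 -0.6;0 0 0 0 -0.7;0 0 0 0 -0.75;0 0 0 0 -0.8;0 0 0 0 -0.85;0 0 0 0 -0.9;0 0 0 0 -1;0 0 0 0 -1", grip_force=25)

```text
t: 33.9
tool_pos: [0.5374, -0.1771, 0.1501]
tool_rot: [-3.129, 0.005, 1.405]
wrist_force: [-1.9, 1.3, 6.3]
width: 0.0118
finger_force: 25.7
```

Plate gripped (11.8 mm). Raising the grip force and lifting gently.

Emit:
carry_out(deltas="0 0 0 0 -1;0 0 0 0 -1;0 0 -0.2 0 -1;0 0 -0.4 0 -1;0 0 -0.4 0 -1;0 0 -0.2 0 -1;0 0 0 0 -1", grip_force=70)

```text
t: 34.48
tool_pos: [0.5376, -0.1772, 0.1624]
tool_rot: [-3.129, 0.005, 1.404]
wrist_force: [-0.1, 0.4, -4.3]
width: 0.0111
finger_force: 68.1
```

Emit:
carry_out(deltas="0 0 -0.3 0 -1;0 0 -0.6 0 -1;0 0 -0.9 0 -1;0 0 -1.2 0 -1;0 0 -1.3 0 -1;0 0 -1.3 0 -1;0 0 -1.3 0 -1;0 0 -1.3 0 -1;0 0 -1.2 0 -1;0 0 -0.9 0 -1;0 0 -0.6 0 -1;0 0 -0.3 0 -1;0 0 0 0 -1")

```text
t: 35.57
tool_pos: [0.5392, -0.1769, 0.2746]
tool_rot: [-3.129, 0.006, 1.404]
wrist_force: [-0.8, 0.5, -4.6]
width: 0.0114
finger_force: 68.2
```

```bash
cat > chk.py <<'E'
from k import *
# dark plate and bright lens seen by the wrist camera -> loupe upright? ; hook tip via top
s,R=st();P=camera_params("wrist");w=get_image("wrist");cv2.imwrite("pics/w_%d.png"%(s['t']*100),w)
m=(w.max(2)<60).astype(np.uint8);k,l,t,c=cv2.connectedComponentsWithStats(m)
for i in range(1,k):
    x,y,W,H,a=t[i]
    if a>600 and 200<c[i][0]<450: print('dark',t[i],c[i].round(1))
g=w[150:330,250:420].min(2);print('bright frac',(g>170).mean())
E
python3 chk.py
```

```text
35.57 [-0.313  0.375  0.345  1.552 -0.007  1.425] [ 0.5392 -0.1769  0.2746] F [-0.8  0.5 -4.6] w 0.0114 ff 68.2
tilt 0.78 az of fingers -165.5 R [[0.1656, 0.9861, -0.0131], [0.9862, -0.1656, -0.0034], [-0.0055, -0.0124, -0.9999]]
dark [   21   197   582   283 53905] [313.7 413.6]
bright frac 0.2655882352941176
```

Emit:
carry_out(deltas="0.4 -0.05 0 0 -1;0.8 -0.1 0 0 -1;1.2 -0.2 0 0 -1;1.6 -0.25 0 0 -1;2 -0.3 0 0 -1;2.2 -0.3 0 0 -1;2.2 -0.3 0 0 -1;2.2 -0.3 0 0 -1;2 -0.3 0 0 -1;1.6 -0.25 0 0 -1;1.2 -0.2 0 0 -1;0.8 -0.1 0 0 -1;0.4 -0.05 0 0 -1;0 0 0 0.5 -1;0 0 0 0.9 -1;0 0 0 0.9 -1;0 0 0 0.5 -1;0 0 0 0 -1")

```text
t: 37.12
tool_pos: [0.5432, 0.0105, 0.2732]
tool_rot: [-3.129, 0.006, 1.354]
wrist_force: [-0.1, -0.3, -4.1]
width: 0.0113
finger_force: 68.2
```

```bash
python3 - <<'E'
from k import *
s,R=st();p=np.array(s['tool_pos'])
for n in("top","scene"): cv2.imwrite(f"pics/{n}3.png",get_image(n))
I=cv2.imread("pics/top3.png");
u=np.array([.977,-.214,0]);seat=np.array([.6163,-.0032,.2344])
d=seat-p;print('to seat along/across/z',d@u,d@[.214,.977,0],d[2])
for tgt in ([.6163,-.0032,p[2]],):
    print((np.array(tgt)-p)@R*100)
    print(ik(np.array(tgt),R,s['qpos']))
E
```

```text
37.12 [ 0.021  0.322  0.266  1.529 -0.003  1.809] [0.5432 0.0105 0.2732] F [-0.1 -0.3 -4.1] w 0.0113 ff 68.2
tilt 0.83 az of fingers -167.5 R [[0.2153, 0.9764, -0.0141], [0.9765, -0.2154, -0.0031], [-0.0061, -0.0131, -0.9999]]
to seat along/across/z 0.07438803386860858 0.0022270208264667268 -0.038827059886572424
[ 0.23275842  7.43663044 -0.0987364 ]
(array([-0.00348726,  0.49514302,  0.52292692,  1.61266023, -0.00318421,
        1.78436134]), np.float64(7.218802649373781e-10))
```

```bash
python3 - <<'E'
from k import *
I=cv2.imread("pics/top0.png");pts=[]
for r in range(213,234,2):
    x=np.arange(308,338);b=I[r,308:338,2].astype(float);wt=np.clip(b-100,0,None)
    if wt.sum()>0: c=(x*wt).sum()/wt.sum();P=plane("top",(c,r),.236);pts.append(P[:2])
pts=np.array(pts);f=np.polyfit(pts[:,0],pts[:,1],1);print(pts.round(4).tolist());print('slope',f[0],'y at .6163',np.polyval(f,.6163),'y at tip .5745',np.polyval(f,.5745))
S=cv2.imread("pics/scene0.png")
E
```

```text
[[0.6181, -0.0031], [0.6143, -0.0025], [0.6105, -0.0016], [0.6067, -0.0007], [0.6029, -0.0002], [0.5991, 0.0009], [0.5953, 0.0015], [0.5915, 0.0023], [0.5878, 0.0032], [0.584, 0.0035], [0.5802, 0.0052]]
slope -0.21146625717943973 y at .6163 -0.00285612579003397 y at tip .5745 0.0059831637600666066
```

Emit:
carry_out(deltas="0 0.4 0 0 -1;0 0.8 0 0 -1;0 1.1 0 0 -1;0.05 1.4 0 0 -1;0.05 1.3 0 0 -1;0 1.1 0 0 -1;0 0.8 0 0 -1;0 0.4 0 0 -1;0 0 0 0 -1")

```text
t: 37.97
tool_pos: [0.6155, -0.0038, 0.2715]
tool_rot: [-3.128, 0.006, 1.355]
wrist_force: [-0.5, -0.2, -5.0]
width: 0.0113
finger_force: 68.2
```

Emit:
carry_out(deltas="0 0 0.3 0 -1;0 0 0.6 0 -1;0 0 0.8 0 -1;0 0 0.8 0 -1;0 0 0.5 0 -1;0 0 0.2 0 -1;0 0 0 0 -1")

```text
t: 38.55
tool_pos: [0.6138, -0.0036, 0.2399]
tool_rot: [-3.128, 0.006, 1.356]
wrist_force: [0.5, 0.1, -3.8]
width: 0.0111
finger_force: 68.3
```

```bash
python3 - <<'E'
from k import *
s,R=st();p=np.array(s['tool_pos']);d=np.array([.6163,-.0029,.2341])-p
print('to seat along/across/z',d@[.977,-.214,0],d@[.214,.977,0],d[2])
E
```

```text
38.55 [-0.004  0.48   0.415  1.52  -0.003  1.782] [ 0.6138 -0.0036  0.2399] F [ 0.5  0.1 -3.8] w 0.0111 ff 68.3
tilt 0.87 az of fingers -168.4 R [[0.2135, 0.9768, -0.0148], [0.9769, -0.2135, -0.003], [-0.0061, -0.0138, -0.9999]]
to seat along/across/z 0.002324365607173276 0.0011748322406230284 -0.005761196056502882
```

Now the last few millimetres, watching the force.

Emit:
carry_out(deltas="0 0 0.15 0 -1;0 0 0.15 0 -1;0 0 0 0 -1")

```text
t: 38.8
tool_pos: [0.6142, -0.0036, 0.2373]
tool_rot: [-3.129, 0.006, 1.356]
wrist_force: [-0.7, 0.1, -4.1]
width: 0.0112
finger_force: 68.2
```

Emit:
carry_out(deltas="0 0 0.1 0 -1;0 0 0 0 -1")

```text
t: 38.97
tool_pos: [0.6142, -0.0036, 0.2362]
tool_rot: [-3.129, 0.006, 1.356]
wrist_force: [0.8, -0.8, -4.6]
width: 0.0115
finger_force: 68.3
```

Emit:
carry_out(deltas="0 0 0.1 0 -1;0 0 0 0 -1")

```text
t: 39.13
tool_pos: [0.6141, -0.0036, 0.2352]
tool_rot: [-3.128, 0.006, 1.356]
wrist_force: [-0.4, 0.7, -5.0]
width: 0.0113
finger_force: 68.3
```

Emit:
carry_out(deltas="0 0 0.08 0 -1;0 0 0 0 -1")

```text
t: 39.3
tool_pos: [0.6142, -0.0036, 0.2345]
tool_rot: [-3.129, 0.006, 1.356]
wrist_force: [0.5, 0.8, -1.9]
width: 0.0108
finger_force: 68.6
```

Emit:
carry_out(deltas="0 0 0.08 0 -1;0 0 0 0 -1")

```text
t: 39.47
tool_pos: [0.6143, -0.0037, 0.2342]
tool_rot: [-3.129, 0.006, 1.356]
wrist_force: [-1.5, -0.2, 3.6]
width: 0.011
finger_force: 69.7
```

Emit:
carry_out(deltas="0 0 0.05 0 -1;0 0 0 0 -1")

```text
t: 39.63
tool_pos: [0.6143, -0.0036, 0.234]
tool_rot: [-3.13, 0.006, 1.356]
wrist_force: [-2.0, -1.0, 7.6]
width: 0.0109
finger_force: 70.3
```

Contact came at z=0.2345, as predicted. I'll ease off the press and release slowly.

Emit:
carry_out(deltas="0 0 -0.08 0 -1;0 0 0 0 -1;0 0 0 0 -1", grip_force=20)

```text
t: 39.88
tool_pos: [0.6143, -0.0036, 0.2342]
tool_rot: [-3.129, 0.006, 1.356]
wrist_force: [-1.0, -1.0, 4.1]
width: 0.0113
finger_force: 69.1
```

Emit:
carry_out(deltas="0 0 0 0 -0.7;0 0 0 0 -0.65;0 0 0 0 -0.6;0 0 0 0 -0.5;0 0 0 0 -0.4;0 0 0 0 -0.2;0 0 0 0 0;0 0 0 0 0.3;0 0 0 0 0.6;0 0 0 0 0.6;0 0 0 0 0.6")

```text
t: 40.8
tool_pos: [0.6141, -0.0036, 0.234]
tool_rot: [-3.129, 0.006, 1.356]
wrist_force: [0.2, -0.6, 0.1]
width: 0.0687
finger_force: 0.0
```

```bash
python3 chk.py
```

```text
40.8 [-0.004  0.478  0.398  1.504 -0.003  1.782] [ 0.6141 -0.0036  0.234 ] F [ 0.2 -0.6  0.1] w 0.0687 ff 0.0
tilt 0.82 az of fingers -167.7 R [[0.2135, 0.9768, -0.014], [0.9769, -0.2136, -0.0031], [-0.006, -0.0131, -0.9999]]
dark [ 290  268   39  172 5664] [309.9 355. ]
dark [    0   311   626   169 43296] [310.9 428.6]
bright frac 0.3644117647058824
```

Emit:
carry_out(deltas="0 0 -0.3 0 0.7;0 0 -0.8 0 0.7;0 0 -1.5 0 0.7;0 0 -2 0 0.7;0 0 -2.5 0 0.7;0 0 -2.5 0 0.7;0 -3 -1 0 0.7;0 -3 0 0 0.7;0 -3 0 0 0.7;0 -3 0 0 0.7;0 -3 0 0 0.7;0 -3 0 0 0.7;0 -3 0 0 0.7;0 -3 0 0 0.7")

```text
t: 42.02
tool_pos: [0.3797, 0.0481, 0.3438]
tool_rot: [-3.13, 0.006, 1.355]
wrist_force: [-0.2, -0.8, 0.4]
width: 0.0723
finger_force: 0.0
```

```bash
python3 - <<'E'
from k import *
st()
for k in range(2):
  for n in("top","scene"): cv2.imwrite(f"pics/{n}4_{k}.png",get_image(n))
I=cv2.imread("pics/top4_1.png")
def proj(n,X):
    P=camera_params(n);T=np.array(P["world_to_cam"]);K=np.array([[P["fx"],0,P["cx"]],[0,P["fy"],P["cy"]],[0,0,1]])
    return cv2.projectPoints(np.array(X,float).reshape(-1,1,3),cv2.Rodrigues(T[:3,:3])[0],T[:3,3],K,np.array(P["D"]))[0].reshape(-1,2)
u=np.array([.977,-.214,0]);v=np.array([.214,.977,0]);b=np.array([.6163,-.0029,.084])
names=['plate top','lens','+x+y','+x-y','-x-y','-x+y']
X=[b+[0,0,.21],b+u*.004+[0,0,.067]]+[b+u*a*.06+v*c*.075+[0,0,.022] for a,c in((1,1),(1,-1),(-1,-1),(-1,1))]
for n in("top","scene"):
    print(n,[(m,p.round(1).tolist()) for m,p in zip(names,proj(n,X))])
    A,B=[cv2.imread(f"pics/{n}4_{k}.png").astype(int) for k in(0,1)];print('moving px',(np.abs(A-B).max(2)>40).sum())
    J=cv2.imread(f"pics/{n}4_1.png");m=(J.max(2)<70).astype(np.uint8);c0=proj(n,[b+[0,0,.187]])[0].astype(int);x,y=c0
    k,l,t,ce=cv2.connectedComponentsWithStats(m[y-25:y+25,x-25:x+25]);print('dark near plate',c0,[(t[i].tolist(),(ce[i]+[x-25,y-25]).round(1).tolist()) for i in range(1,k) if t[i][4]>15])
E
```

```text
42.02 [ 1.270e-01  2.000e-03  6.100e-02  1.644e+00 -1.000e-03  1.913e+00] [0.3797 0.0481 0.3438] F [-0.2 -0.8  0.4] w 0.0723 ff 0.0
tilt 0.76 az of fingers -167.4 R [[0.2137, 0.9768, -0.013], [0.9769, -0.2138, -0.0029], [-0.0056, -0.0121, -0.9999]]
top [('plate top', [321.4, 210.2]), ('lens', [322.8, 216.8]), ('+x+y', [293.8, 186.4]), ('+x-y', [363.2, 200.5]), ('-x-y', [351.9, 256.2]), ('-x+y', [281.9, 241.7])]
moving px 161
dark near plate [321 211] [([15, 26, 25, 8, 75], [323.2, 215.2])]
scene [('plate top', [338.6, 215.7]), ('lens', [337.1, 255.7]), ('+x+y', [376.3, 262.0]), ('+x-y', [330.6, 302.1]), ('-x-y', [293.3, 268.7]), ('-x+y', [339.1, 231.6])]
moving px 127
dark near plate [338 222] [([14, 14, 20, 26, 288], [336.2, 223.2])]
```

```bash
cat > lev.py <<'E'
from k import *
def blob(I,x,y,h=25):
    m=(I[y-h:y+h,x-h:x+h].max(2)<70).astype(np.uint8);k,l,t,ce=cv2.connectedComponentsWithStats(m)
    i=1+t[1:,4].argmax();return t[i].tolist(),(ce[i]+[x-h,y-h]).round(1)
for k in range(3):
    T=get_image("top");S=get_image("scene");a,c=blob(T,321,211);b,d=blob(S,338,222)
    print(a,c,b,d,'tri centre',tri([ray("top",c),ray("scene",d)]).round(4))
cv2.imwrite("pics/topL.png",T);cv2.imwrite("pics/sceneL.png",S)
# bright basket mask in top
g=T[170:280,265:385];m=(g.min(2)>150).astype(np.uint8);k,l,t,ce=cv2.connectedComponentsWithStats(m)
for i in range(1,k):
    if t[i][4]>100:
        pts=np.argwhere(l==i)[:,::-1].astype(np.float32)+[265,170];print('bright',t[i][4],cv2.boxPoints(cv2.minAreaRect(pts.astype(np.float32))).round(1).tolist())
E
python3 lev.py
python3 - <<'E'
from k import *
T=cv2.imread("pics/top0.png");S=cv2.imread("pics/scene0.png")
def blob(I,x,y,h=12):
    m=(I[y-h:y+h,x-h:x+h].max(2)<70).astype(np.uint8);k,l,t,ce=cv2.connectedComponentsWithStats(m);i=1+t[1:,4].argmax();return t[i].tolist(),(ce[i]+[x-h,y-h]).round(1)
a,c=blob(T,410,255,16);b,d=blob(S,262,289,10);print('ref',a,c,b,d,tri([ray("top",c),ray("scene",d)]))
E
```

```text
[15, 26, 25, 8, 78] [323.4 215.2] [14, 14, 20, 26, 289] [336.2 223.2] tri centre [ 0.6115 -0.0053  0.2674]
[15, 26, 25, 8, 78] [323.4 215.2] [15, 14, 19, 26, 280] [336.5 223. ] tri centre [ 0.6117 -0.0051  0.268 ]
[15, 26, 25, 8, 76] [323.4 215.2] [15, 14, 19, 26, 280] [336.5 223. ] tri centre [ 0.6117 -0.0051  0.268 ]
bright 5249 [[281.29998779296875, 243.5], [297.79998779296875, 157.1999969482422], [368.8999938964844, 170.6999969482422], [352.3999938964844, 257.0]]
ref [4, 13, 24, 7, 47] [408.7 255.8] [0, 0, 19, 20, 241] [260.5 287.5] [ 0.5373667  -0.17365647  0.17624566]
```

Emit:
carry_out(deltas="0 -1 0 0 0.7;0 -1 0 0 0.7;0 0 0 0 0.7;0 0 0 0 0.7;0 0 0 0 0.7;0 0 0 0 0.7;0 0 0 0 0.7;0 0 0 0 0.7;0 0 0 0 0.7;0 0 0 0 0.7;0 0 0 0 0.7;0 0 0 0 0.7;0 0 0 0 0.7;0 0 0 0 0.7;0 0 0 0 0.7;0 0 0 0 0.7;0 0 0 0 0.7;0 0 0 0 0.7")

```text
t: 44.02
tool_pos: [0.3616, 0.0523, 0.3434]
tool_rot: [-3.128, 0.006, 1.356]
wrist_force: [0.9, 0.7, 0.5]
width: 0.0727
finger_force: 0.0
```

```bash
python3 lev.py
```

```text
[15, 26, 25, 8, 78] [323.4 215.2] [14, 14, 20, 26, 289] [336.2 223.2] tri centre [ 0.6115 -0.0053  0.2674]
[15, 26, 25, 8, 76] [323.3 215.2] [14, 13, 20, 27, 291] [336.2 223.1] tri centre [ 0.6114 -0.0051  0.2676]
[15, 26, 25, 8, 78] [323.2 215.2] [14, 14, 20, 26, 290] [336.3 223.2] tri centre [ 0.6115 -0.0049  0.267 ]
bright 5249 [[281.20001220703125, 242.8000030517578], [298.5, 156.6999969482422], [369.3999938964844, 170.89999389648438], [352.20001220703125, 257.0]]
```

```bash
python3 - <<'E'
from k import *
S=cv2.imread("pics/sceneL.png");g=S[238:290,312:364].max(2)
for r in g[::2]: print(''.join('#' if v<70 else '+' if v<110 else '-' if v<150 else '.' for v in r))
E
```

```text
+++++++++++++--...--..-------........--+++++++++++++
+++++++++++--.......----...-----.......--+++++++++++
+++++++++--.......---..........---........--++++++++
+++++++--.......---..............----.......--++++++
---++--......---...---+++++++-...---...........--+++
...-.......---...-+++----.----+++-...............--+
---......-------++--...........-++-.................
+--...---....-+++--.............-++-................
....---.......-#+-...............-++................
..--..........+#+--.............-+++................
--..........--+##+--...........-++#+................
...........---++###++---..----++###-................
............---++######+++++######+-................
...........----+++###############+-.................
..........--.--+++++++#######++++---................
........---...-++-----+++++---------................
-.....--......-+++----------------++--..............
.-----.........-++-----------------..----...........
................-++------------+--.....----.........
..................---+++++++++-...........---..----+
..............................................--+--+
.............................................--+++++
...........................................---++++++
.........................................-+++++++++-
.......................................---+++++++--.
---..................................-+++++++++-....
```

The basket hangs still. Its rim corners match the level prediction within about a pixel, and the loupe shows upright with its ring on top. Handing in.

```bash
python3 -c "
from workcell import *;print(finish_job())"
```

```text
the job is handed in; nothing more can be done
None
```

The loupe stands upright in the basket, and the basket hangs level and still on the hook with the gripper clear. I handed it in at about 44 s; on a first failed grasp the closed fingers pressed the loupe's top with about 23 N, without moving it.

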